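# Hang wet sample boards to dry and put the paint jars away

## Task

Clear up after a colour test: hang every tent-shaped sample board upright astride the drying rail, with its ridge resting along the bar, holding it only by the bare wooden ridge with a gentle grip (at most 15 N) and never letting the fingers touch the wet painted leaves. Only when all of them hang there, push the black lever fully over, away from the robot, to switch on the drying fan. Also, at any time, stand each paint jar in the holder marked with its own colour, and leave the brush pot, the mixing cup and the amber jar where they are.

Things in the scene. Friction and masses are not known exactly. Their poses are not given: they have to be found in the camera images.
- board_a: tent-shaped (inverted V) sample board, orange wet paint, 110 g; may be absent (None). Bare wooden ridge block on top: 24 (x) x 64 (y) x 28 mm high, from 73.3 to 101.3 mm above the origin; two leaves splay from it down to z = 0, feet 84 mm apart overall in x. Origin: middle of the tent at its lower edges; z up, y along the ridge (either end may lead). Stands on the work surface at the start
- board_a_paint: the two leaves of board_a (same origin and axes), wet outside: fingers must not touch them. Plywood 5 mm thick, 64 mm wide along y, 78 mm long, each 22 deg from vertical. Inside they leave about 15 mm clear just below the ridge, widening downwards; hung, the ridge's flat underside rests on the bar
- board_b: tent-shaped (inverted V) sample board, green wet paint, 110 g; may be absent (None). Bare wooden ridge block on top: 24 (x) x 64 (y) x 28 mm high, from 73.3 to 101.3 mm above the origin; two leaves splay from it down to z = 0, feet 84 mm apart overall in x. Origin: middle of the tent at its lower edges; z up, y along the ridge (either end may lead). Stands on the work surface at the start
- board_b_paint: the two leaves of board_b (same origin and axes), wet outside: fingers must not touch them. Plywood 5 mm thick, 64 mm wide along y, 78 mm long, each 22 deg from vertical. Inside they leave about 15 mm clear just below the ridge, widening downwards; hung, the ridge's flat underside rests on the bar
- board_c: tent-shaped (inverted V) sample board, blue wet paint, 110 g; may be absent (None). Bare wooden ridge block on top: 24 (x) x 64 (y) x 28 mm high, from 73.3 to 101.3 mm above the origin; two leaves splay from it down to z = 0, feet 84 mm apart overall in x. Origin: middle of the tent at its lower edges; z up, y along the ridge (either end may lead). Stands on the work surface at the start
- board_c_paint: the two leaves of board_c (same origin and axes), wet outside: fingers must not touch them. Plywood 5 mm thick, 64 mm wide along y, 78 mm long, each 22 deg from vertical. Inside they leave about 15 mm clear just below the ridge, widening downwards; hung, the ridge's flat underside rests on the bar
- board_d: tent-shaped (inverted V) sample board, yellow wet paint, 110 g; may be absent (None). Bare wooden ridge block on top: 24 (x) x 64 (y) x 28 mm high, from 73.3 to 101.3 mm above the origin; two leaves splay from it down to z = 0, feet 84 mm apart overall in x. Origin: middle of the tent at its lower edges; z up, y along the ridge (either end may lead). Stands on the work surface at the start
- board_d_paint: the two leaves of board_d (same origin and axes), wet outside: fingers must not touch them. Plywood 5 mm thick, 64 mm wide along y, 78 mm long, each 22 deg from vertical. Inside they leave about 15 mm clear just below the ridge, widening downwards; hung, the ridge's flat underside rests on the bar
- rail_mid (a point): middle of the drying rail's bar axis: level round steel bar 16 mm thick along this point's y, 145 mm above the work surface, 400 mm free between its two posts (at y = +-210 mm, 20 mm thick, feet 35 mm in radius). Fixed; place and yaw vary from run to run. A board hanging on it has its origin 65 mm below this axis and its ridge along the bar
- caddy: fixed plywood base 100 (x) x 260 (y) x 10 mm that carries the three jar holders in a row along its y, 80 mm apart; origin at the centre of its underside; place and yaw vary
- jar_red: closed round jar of red paint with a lid of the same colour and a white band, 56 mm diameter, 66 mm tall, straight sided, about 0.2 kg; origin at the centre of its underside, z up; stands on the work surface at the start
- holder_red: white square open holder with a red rim and red front label, for the red jar: 76 x 76 mm outside, 66 x 66 mm inside, 35 mm high, floor 5 mm thick; origin at the centre of its underside, 10 mm above the work surface on the caddy; x and y along its sides. Fixed; which holder is where varies
- jar_yellow: closed round jar of yellow paint with a lid of the same colour and a white band, 56 mm diameter, 66 mm tall, straight sided, about 0.2 kg; origin at the centre of its underside, z up; stands on the work surface at the start
- holder_yellow: white square open holder with a yellow rim and yellow front label, for the yellow jar: 76 x 76 mm outside, 66 x 66 mm inside, 35 mm high, floor 5 mm thick; origin at the centre of its underside, 10 mm above the work surface on the caddy; x and y along its sides. Fixed; which holder is where varies
- jar_blue: closed round jar of blue paint with a lid of the same colour and a white band, 56 mm diameter, 66 mm tall, straight sided, about 0.2 kg; origin at the centre of its underside, z up; stands on the work surface at the start
- holder_blue: white square open holder with a blue rim and blue front label, for the blue jar: 76 x 76 mm outside, 66 x 66 mm inside, 35 mm high, floor 5 mm thick; origin at the centre of its underside, 10 mm above the work surface on the caddy; x and y along its sides. Fixed; which holder is where varies
- fan_lever (a joint): drying fan's switch lever: 0 rad = off, leaning towards -x of its housing (towards the robot); 1.0 rad = fully on, leaning as far towards +x. Stays where it is left, needs about 1 N at the knob
- fan_lever_tip (a point): centre of the black 26 mm ball knob at the lever's end, 80 mm from the level hinge axis, which is 22 mm above the work surface. From off to on the knob moves 77 mm along +x of the housing, at a height of 92 mm, 102 mm midway and 92 mm again
- fan_lever_base: the lever's grey housing, 70 (x) x 50 (y) x 37 mm high, fixed; origin at the centre of its underside, below the hinge axis; its x is the direction in which the lever is pushed on, away from the robot; place and yaw vary
- brush_pot: bystander: white pot of brushes, 72 mm across, 190 mm tall with brushes; origin at its underside
- mixing_cup: bystander: clear mixing cup with some green paint and a white rim, 74 mm across, 65 mm tall; origin at its underside
- medium_bottle: bystander: amber jar with black cap, 60 mm across, 120 mm tall; origin at its underside

How it is judged (in metres and radians):
On the way, in this order (a step that is already met when the one before it is completed fails the run):
1. all sample boards present hang astride the rail, released (x of board_a in the frame of rail_mid between -0.015 and 0.015 m and y of board_a in the frame of rail_mid between -0.185 and 0.185 m and z of board_a in the frame of rail_mid between -0.073 and -0.057 m and angle between each of board_a, board_b, board_c, board_d's own z axis and vertical below 0.25 rad and contact force between each of board_a, board_b, board_c, board_d and the fingers below 0.05 N and x of board_b in the frame of rail_mid between -0.015 and 0.015 m and y of board_b in the frame of rail_mid between -0.185 and 0.185 m and z of board_b in the frame of rail_mid between -0.073 and -0.057 m and x of board_c in the frame of rail_mid between -0.015 and 0.015 m and y of board_c in the frame of rail_mid between -0.185 and 0.185 m and z of board_c in the frame of rail_mid between -0.073 and -0.057 m and x of board_d in the frame of rail_mid between -0.015 and 0.015 m and y of board_d in the frame of rail_mid between -0.185 and 0.185 m and z of board_d in the frame of rail_mid between -0.073 and -0.057 m), for 0.3 s.
2. the fan lever is switched fully on (value of joint fan_lever above 0.85 rad), for 0.2 s.
At the end, for the whole second after the job is handed in: every board present hangs at rest astride the bar between the posts (middle within 15 mm of the bar axis, ridge resting on it within 8 mm, tilt under 0.25 rad); every jar stands on the floor of its own colour's holder, within 11 mm of centre; the lever is past 0.85 rad (all of step 1 and linear speed of each of board_a, board_b, board_c, board_d below 0.03 m/s and horizontal distance between jar_red and holder_red below 0.011 m and z of jar_red in the frame of holder_red below 0.01 m and angle between each of jar_red, jar_yellow, jar_blue's own z axis and vertical below 0.1 rad and horizontal distance between jar_yellow and holder_yellow below 0.011 m and z of jar_yellow in the frame of holder_yellow below 0.01 m and horizontal distance between jar_blue and holder_blue below 0.011 m and z of jar_blue in the frame of holder_blue below 0.01 m and value of joint fan_lever above 0.85 rad); the robot touches nothing.
It fails at once if a sample board is squeezed hard (fingers' total force on it over 40 N, about 20 N a finger) (contact force between the fingers and board_a above 40 N or contact force between the fingers and board_b above 40 N or contact force between the fingers and board_c above 40 N or contact force between the fingers and board_d above 40 N).
It fails at once if the fingers press on the wet painted leaves (over 2 N) (contact force between the fingers and board_a_paint above 2 N or contact force between the fingers and board_b_paint above 2 N or contact force between the fingers and board_c_paint above 2 N or contact force between the fingers and board_d_paint above 2 N).
It fails at once if a bystander (brush pot, mixing cup, amber jar) is shifted by more than 40 mm or tipped over (distance of any of brush_pot, mixing_cup, medium_bottle from where it was at the start of the episode above 0.04 m or angle between any of brush_pot, mixing_cup, medium_bottle's own z axis and vertical above 0.5 rad).
Of board_a, board_b, board_c, board_d only 2 to 4 are there at a start; the rules pass over those that are not, and their reading is None.
At some moment in a run one of board_a, board_b, board_c, board_d, jar_red, jar_yellow, jar_blue may be knocked a few centimetres aside while the robot is not near it.
It also fails if it takes over 210 s, if anything falls off the work surface, if the arm or the gripper's body presses on something with over 40 N, if the wrist force passes 120 N, or if a joint passes its speed limit or range.

## Robot

A 6-joint arm with a two-finger parallel gripper is mounted at the origin on the work surface. World frame = base frame: x ahead of the robot, y to its left, z up, the work surface at z = 0. Lengths are in mm, angles in rad, forces in N, time in s.
With the tool pointing down it reaches from about 400 to 925 mm from the base axis. Payload 12.5 kg.
Tool frame: the origin (TCP) lies midway between the tips of the shut fingers; the grasp point (between the pads) lies 19 mm behind it; z points along the fingers, y is the direction in which the jaws open and shut (so a half turn about z gives the same grasp; the last joint's range is limited). The gripper opens to 95 mm and grips with 3 to 60 N. Pads are 20 mm wide; open, the fingers measure 119 mm over their backs; the gripper's body (75 mm by 180 mm) begins 59 mm behind the grasp point.
Start: joints at [-1.32, 0.491, 1.559, -0, 1.092, -0.106], TCP at [218.322, -585.647, 214.661] pointing down, gripper open.
Joint ranges: [-3.1, 3.1], [-0.84, 2.19], [0.05, 2.79], [-1.13, 4.28], [0.06, 2.93], [-2.69, 2.69]. Speed limits (rad/s): [2.22, 2.22, 2.79, 3.14, 3.14, 3.14].

## Interface

Orientations are given as a 3x3 rotation matrix whose columns are the frame's x, y, z axes.
In Python, from cell import ctrl, optics gives the robot as it stands. The module is installed in compiled form; this text tells all that it offers.
- The arm moves only by the shell command python3 -m creep 'ROWS' [FORCE]. ROWS is JSON, a list that holds one entry, the list of rows, each a list of 5 numbers: the opening, from 0 (shut) to 1 (fully open), then the shift along the world's x, y, z in units of 400 mm (1.0 is 400 mm), then the turn about the world's z in units of 0.5 rad (1.0 is 0.5 rad). A call has 1 to 8 rows; each row is the pose to reach, as a shift and turn from the pose measured when the call began; what a row does not reach only later rows make up. A row lasts 1/8 s, in which the tool goes at most 62.5 mm and 10.7 degrees, less where a joint would pass 70% of its speed; a pose out of reach is approached as far as the arm can. A call with a number of a shift or a turn outside -1 to 1 is refused whole. A call with a gripper value outside its range is refused whole. The fingers move at their own pace and stop on an object; FORCE is the grip in N (left out, the last holds). Time passes only in rows, so rows that repeat a pose let the fingers close. It gives the time, the measured TCP pose, the force and the opening at its end, in the units of the state.
- ctrl.state(): the state, without advancing time (a new reading comes with each control period).
- optics.get_image(name): name is "scene" or "side" or "wrist"; returns a dict with "color" (480x640x3 uint8, red, green, blue), "fx", "fy", "cx", "cy" (pixels), "R" (3x3) and "t" (3): a world point X has camera coordinates R X + t; the wrist camera has in their place "T_tool_cam" (4x4, takes a point from camera to tool coordinates, whose origin is the TCP and whose axes are the flange's). Camera axes: x right, y down, z forward; pixel columns grow to the right and rows downward; lengths in mm; the calibration is good to about 2 mm. A picture is of the moment at which its call begins: read the wrist's pose just before it. There is no depth.
- ctrl.job_done(): hands the job in, once; it reports no verdict.
The state is a dict: "time_s": time; "joints": joint angles; "dq": joint speeds; "tau": joint torques, N m; "tool_pos": TCP position; "eef_rot": TCP orientation; "force": force on the tool from outside, world axes, zero at the start; "ft_torque": the same for the moment, N m; "width": opening from 0.0 (shut) to 1.0 (fully open).
Only numpy, scipy, OpenCV 4.12 (cv2) and the standard library are available. Lean on these libraries where they do the work, as an engineer would, in place of code of your own. Each camera call takes 0.05 s, during which the arm holds its last target.

## Working session

There is one attempt and no reset: what is moved stays moved. The work goes in short steps, Python scripts to look and compute and a shell command to move; the robot and the scene stay as the last step left them, time stands still between calls to the robot, and variables do not carry over. Pictures are saved under pics/ and viewed, and the job is handed in when it is done.

```bash
mkdir -p pics; ls; cat > h.py <<'E'
import numpy as np, cv2
from cell import ctrl, optics
def snap(n,fn):
    s=ctrl.state(); im=optics.get_image(n)
    cv2.imwrite('pics/'+fn+'.png',im['color'][:,:,::-1])
    if 'T_tool_cam' in im:
        T=np.eye(4);T[:3,:3]=s['eef_rot'];T[:3,3]=s['tool_pos']
        W=T@np.array(im['T_tool_cam']);R=W[:3,:3].T;t=-R@W[:3,3]
    else: R=np.array(im['R']);t=np.array(im['t'])
    K=np.array([[im['fx'],0,im['cx']],[0,im['fy'],im['cy']],[0,0,1]])
    np.savez('pics/'+fn+'.npz',R=R,t=t,K=K)
def load(fn):
    d=np.load('pics/'+fn+'.npz');return d['K'],d['R'],d['t']
def px2w(fn,u,v,z):
    K,R,t=load(fn);d=R.T@np.linalg.inv(K)@[u,v,1];c=-R.T@t
    return c+d*(z-c[2])/d[2]
def w2px(fn,X):
    K,R,t=load(fn);p=K@(R@np.array(X,float)+t);return p[:2]/p[2]
def tri(obs):
    A=[];b=[]
    for fn,u,v in obs:
        K,R,t=load(fn);d=R.T@np.linalg.inv(K)@[u,v,1];d/=np.linalg.norm(d);c=-R.T@t
        P=np.eye(3)-np.outer(d,d);A.append(P);b.append(P@c)
    return np.linalg.lstsq(np.vstack(A),np.hstack(b),rcond=None)[0]
def crop(fn,x,y,w,h,s,out):
    im=cv2.imread('pics/'+fn+'.png')[y:y+h,x:x+w];cv2.imwrite('pics/'+out+'.png',cv2.resize(im,None,fx=s,fy=s,interpolation=cv2.INTER_CUBIC))
E
python3 - <<'E'
from h import *
for n in('scene','side','wrist'): snap(n,n+'0')
s=ctrl.state();print(s)
for n in('scene','side','wrist'):
    K,R,t=load(n+'0');print(n,K.ravel(),(-R.T@t).round(),R.round(2).tolist())
E
```

```text
pics
{'time_s': 0.15, 'joints': array([-1.31959427e+00,  4.91454940e-01,  1.55933648e+00, -4.68928477e-05,
        1.09168250e+00, -1.05597864e-01]), 'dq': array([-0.00123149, -0.00285899, -0.00192332,  0.00044566,  0.00075759,
       -0.00158797]), 'tau': array([ 6.03859917e-04, -6.12899780e+01, -2.58276165e+01,  6.92498870e-02,
        4.73278749e-02, -8.37842367e-05]), 'tool_pos': array([ 218.26378584, -585.45133249,  214.16564905]), 'eef_rot': array([[ 9.37011783e-01,  3.49297653e-01, -2.59360093e-04],
       [ 3.49297746e-01, -9.37011405e-01,  8.43256627e-04],
       [ 5.15241957e-05, -8.80735292e-04, -9.99999611e-01]]), 'force': array([-0.30586005,  0.44664599, -0.17408377]), 'ft_torque': array([-0.01232631,  0.01011925,  0.04029111]), 'width': 0.998421322431196}
scene [484.98615772   0.         331.83001531   0.         484.98615772
 243.95442439   0.           0.           1.        ] [1137. -657.  961.] [[0.78, 0.62, 0.02], [0.46, -0.56, -0.69], [-0.42, 0.55, -0.72]]
side [451.00469982   0.         316.8816594    0.         451.00469982
 240.19607403   0.           0.           1.        ] [264. 570. 776.] [[-0.84, -0.55, 0.01], [-0.38, 0.58, -0.72], [0.39, -0.6, -0.7]]
wrist [351.26894563   0.         317.41961834   0.         351.26894563
 234.29569951   0.           0.           1.        ] [ 283. -562.  384.] [[0.35, -0.94, -0.0], [-0.91, -0.34, 0.24], [-0.23, -0.08, -0.97]]
```

View pics/scene0.png

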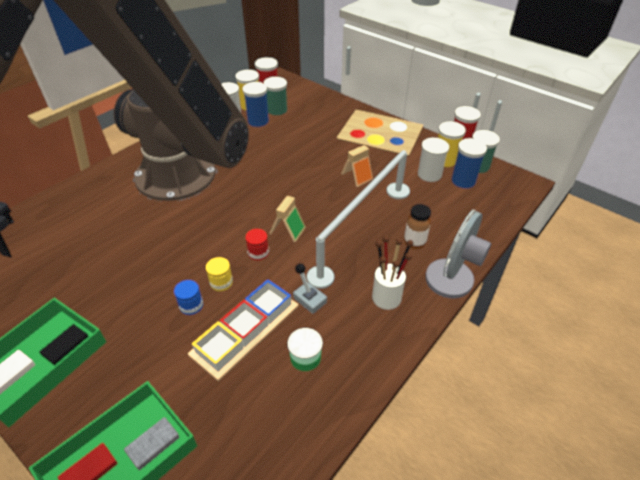

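View pics/side0.png

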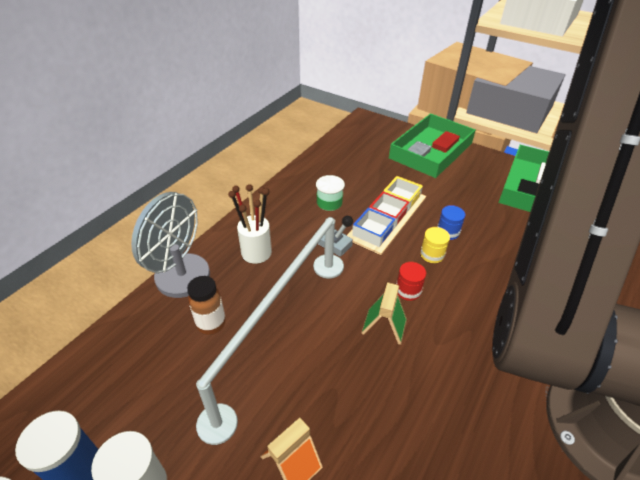

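View pics/wrist0.png

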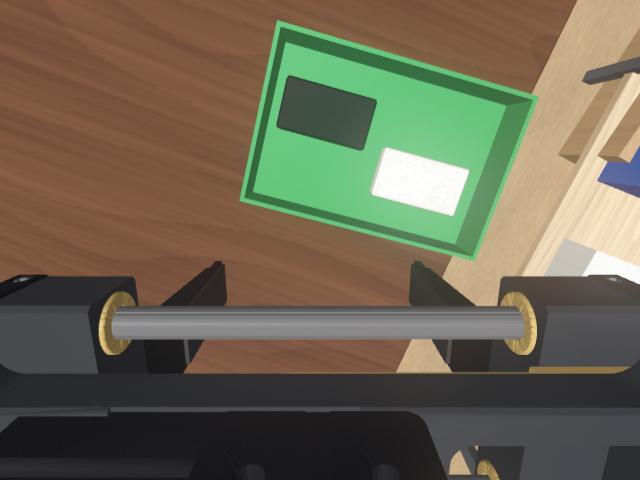

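The scene image shows two boards: orange near (360,167) and green near (290,220). The rail runs from (320,240) to (405,155). The jars are at (188,297), (219,273) and (257,243), with the caddy at (243,325) and the lever knob at (300,268). I'll enlarge these areas next.

```bash
python3 - <<'E'
from h import *
crop('scene0',165,220,200,150,4,'c1')
crop('scene0',260,130,200,150,4,'c2')
crop('side0',300,160,200,150,4,'c3')
crop('side0',180,200,260,195,3,'c4')
crop('side0',180,330,200,150,4,'c5')
E
```

```text
(no output)
```

View pics/c1.png

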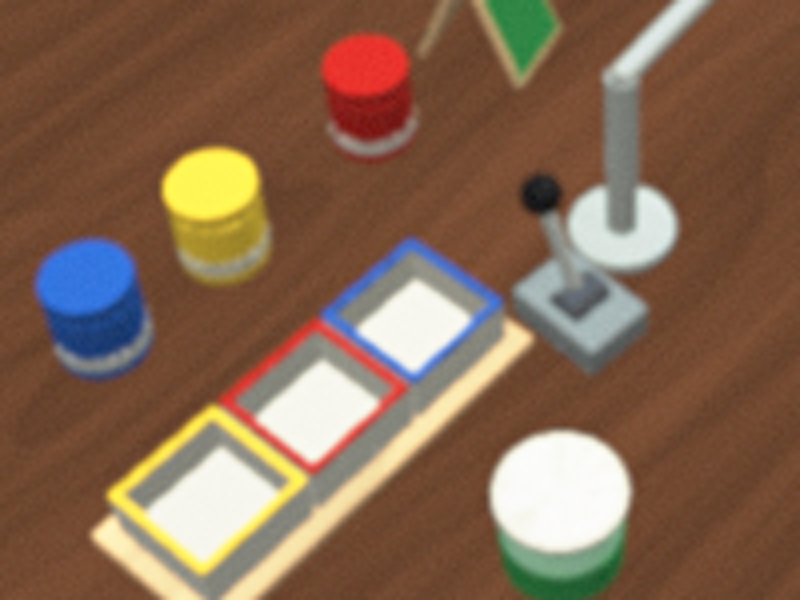

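View pics/c2.png

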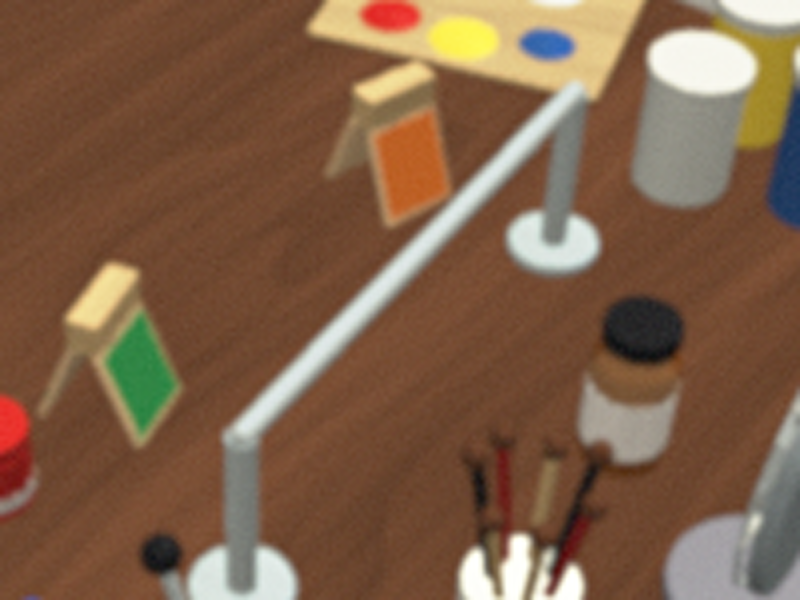

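View pics/c3.png

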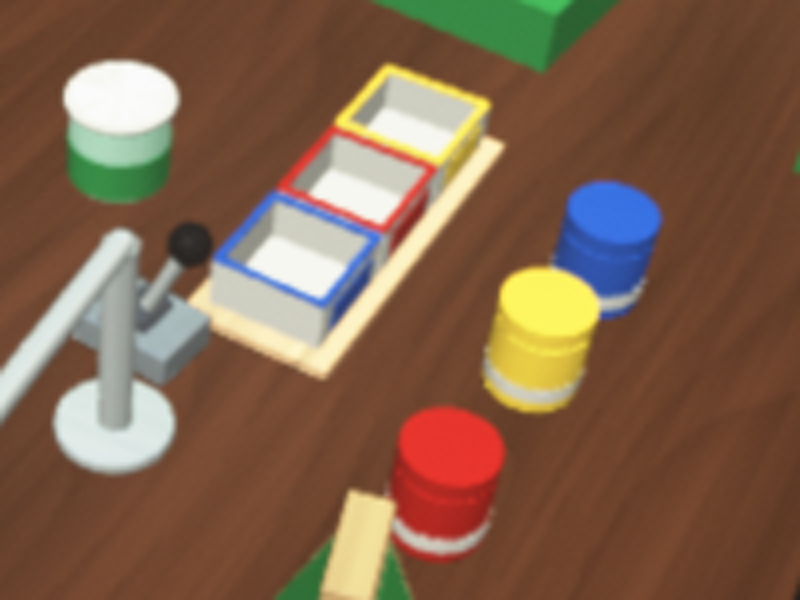

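View pics/c4.png

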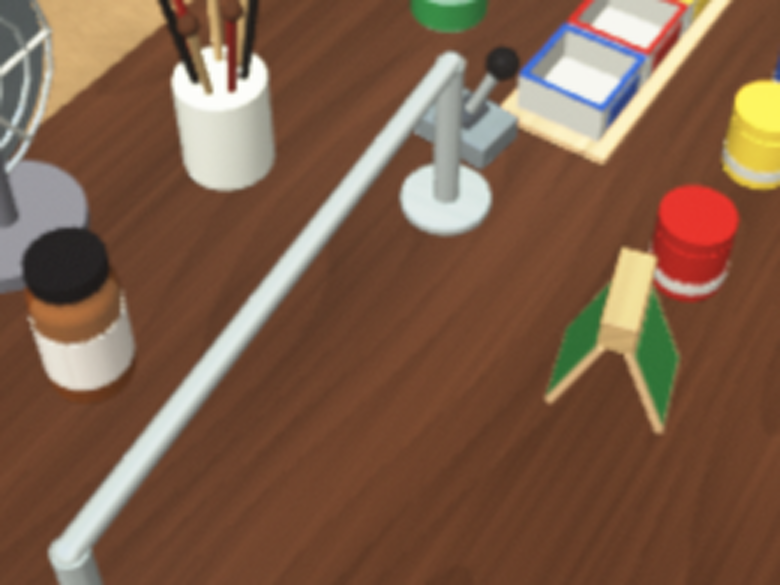

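View pics/c5.png

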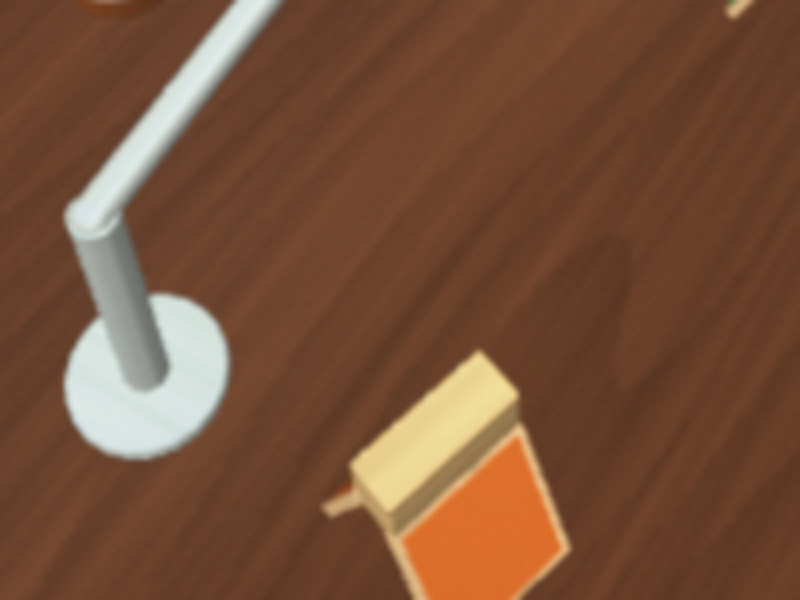

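```bash
python3 - <<'E'
from h import *
np.set_printoptions(precision=1,suppress=True)
S=lambda o,sc,p:(o[0]+p[0]/sc,o[1]+p[1]/sc)
c1=lambda x,y:('scene0',)+S((165,220),4,(x,y))
c2=lambda x,y:('scene0',)+S((260,130),4,(x,y))
c3=lambda x,y:('side0',)+S((300,160),4,(x,y))
c4=lambda x,y:('side0',)+S((180,200),3,(x,y))
c5=lambda x,y:('side0',)+S((180,330),4,(x,y))
z=lambda o,h:px2w(*o,h)
print('green tri',tri([c2(104,297),c4(630,292)]))
for n,l in(('greenS',[c2(113,262),c2(140,272),c2(95,333),c2(67,320)]),('greenD',[c4(624,248),c4(657,255),c4(637,335),c4(602,333)]),('orS',[c2(355,97),c2(418,62),c2(435,78),c2(368,110)]),('orD',[c5(478,352),c5(520,395),c5(388,515),c5(350,465)])):
    P=np.array([z(p,101.3)[:2] for p in l]);print(n,P.mean(0),P.tolist())
    L=[np.hypot(*(P[i]-P[(i+1)%4])) for i in range(4)];print(np.array(L))
print('or tri',tri([c2(395,86),c5(434,432)]))
a=tri([c2(240,435),c4(452,62)]);b=tri([c2(577,90),c4(70,552)]);print('rail',a,b,(a+b)/2,np.linalg.norm(a-b),np.arctan2(b[1]-a[1],b[0]-a[0]))
for q in(c2(240,435),c2(577,90),c4(452,62),c4(70,552)):print(z(q,145)[:2])
for n,p,q in(('r',c1(367,65),c3(452,447)),('y',c1(211,183),c3(549,303)),('b',c1(87,278),c3(614,212))):print(n,z(p,66)[:2],z(q,66)[:2],tri([p,q]))
for n,l in(('b',[(411,240),(500,302),(415,378),(325,316)]),('r',[(316,320),(404,385),(312,470),(222,400)]),('y',[(213,407),(304,480),(203,572),(110,495)])):
    P=np.array([z(c1(*p),45)[:2] for p in l]);print('hold',n,P.mean(0),np.array([np.degrees(np.arctan2(*(P[(i+1)%4]-P[i])[::-1])) for i in range(4)]))
for n,l in(('b',[(278,193),(379,238),(325,303),(213,258)]),('r',[(335,127),(438,170),(383,236),(280,186)]),('y',[(388,66),(490,102),(438,165),(337,120)])):
    P=np.array([z(c3(*p),45)[:2] for p in l]);print('holdD',n,P.mean(0))
print('knob',tri([c1(541,194),c3(190,245)]))
print('housing base top',[z(c1(*p),37)[:2] for p in((512,295),(648,315),(565,250),(592,358))])
print('pot',z(('scene0',388,275),90),z(('side0',254,225),90));print('bottle',z(('scene0',420,213),120),z(('side0',202,287),120));print('cup',z(c1(560,492),65),z(c3(120,97),65))
E
```

```text
green tri [441.7  39.1  97.7]
greenS [446.4  37.6] [[427.4404793756536, 67.44421581825304], [448.4153379823182, 71.38487646883118], [466.2690734730148, 7.017255627819168], [443.5617229795837, 4.617278873368605]]
[21.3 66.8 22.8 64.9]
greenD [439.   39.9] [[458.64978364245474, 9.570005158039976], [438.0287905646687, 3.0835738211895887], [420.2322796544471, 68.24940758918888], [438.9543098990505, 78.7787486044054]]
[21.6 67.6 21.5 72. ]
orS [453.8 353.9] [[439.13300579104794, 324.2193063475827], [448.79747049717787, 391.4335808813197], [471.0257024565974, 382.7329538167345], [456.4377547419258, 317.41408639189694]]
[67.9 23.9 66.9 18.6]
orD [445.6 360.3] [[449.23036628032656, 327.4057915576798], [426.6757121194745, 332.2935632915851], [442.19682773908846, 394.05402297094975], [464.2573756803307, 387.64161327536965]]
[23.1 63.7 23.  62.1]
or tri [448.3 360.3  95.8]
rail [625.  -39.3 145.6] [590.3 381.1 145.3] [607.7 170.9 145.4] 421.79173580860606 1.653021028267471
[626.2 -37.9]
[591.7 383.5]
[623.9 -41. ]
[588.3 379.8]
r [444.6 -75.4] [438.4 -76. ] [440.7 -75.3  64.5]
y [ 443.1 -208.4] [ 438.2 -208.4] [ 439.9 -208.3   64.5]
b [ 442.7 -304.3] [ 436.3 -305.3] [ 438.5 -304.5   64.4]
hold b [ 592.2 -189.2] [  -0.8  -90.7 -179.    90.9]
hold r [ 590.6 -268.7] [ -0.7 -89.7 179.6  89.8]
hold y [ 591.  -349.1] [ -1.  -90.1 179.9  89.9]
holdD b [ 589.7 -193.6]
holdD r [ 588.3 -272.3]
holdD y [ 589.2 -354. ]
knob [ 620.5 -107.    95.7]
housing base top [array([ 626.6, -140.3]), array([ 699.3, -100.2]), array([628.5, -93.7]), array([ 693.8, -145.5])]
pot [791.6  13.4  90. ] [791.9  13.9  90. ]
bottle [750.1 217.  120. ] [740.9 228.  120. ]
cup [ 750.8 -239.2   65. ] [ 746.  -238.2   65. ]
```

The only boards are green at about (442,39), yaw +0.27, and orange at about (449,357), yaw −0.24. The rail's middle is at (608,171), yaw 0.08. I'll move over to the left now, looking with the wrist camera on the way.

```bash
python3 -m creep '[[[1,0.3,0.45,0.2,0.6],[1,0.52,0.65,0.2,1],[1,0.55,0.71,0.2,1],[1,0.55,0.71,0.2,1],[1,0.55,0.71,0.2,1],[1,0.55,0.71,0.2,1],[1,0.55,0.71,0.2,1],[1,0.55,0.71,0.2,1]]]' 14; python3 -m creep '[[[1,0,0.2,0,0.6],[1,0,0.6,0,1],[1,0,0.85,0,1],[1,0,0.85,0,1],[1,0,0.85,0,1],[1,0,0.85,0,1],[1,0,0.85,0,1],[1,0,0.85,0,1]]]'; python3 -m creep '[[[1,0,0,0,0.96],[1,0,0,0,0.96],[1,0,0,0,0.96],[1,0,0,0,0.96],[1,0,0,0,0.96]]]';python3 - <<'E'
from h import *
snap('wrist','w1')
snap('side','side1');snap('scene','scene1')
E
```

```text
time_s: 1.15
tool_pos: [438.1, -301.5, 294.0]
eef_rot: [[0.654, 0.756, -0.001], [0.756, -0.654, 0.001], [-0.0, -0.001, -1.0]]
force: [0.2, -0.7, 0.7]
width: 1.002
time_s: 2.15
tool_pos: [438.2, 37.2, 293.7]
eef_rot: [[0.213, 0.977, -0.002], [0.977, -0.213, -0.0], [-0.001, -0.002, -1.0]]
force: [0.2, 0.3, -1.1]
width: 0.997
time_s: 2.78
tool_pos: [438.3, 36.4, 293.7]
eef_rot: [[-0.259, 0.966, -0.002], [0.966, 0.259, -0.001], [-0.0, -0.002, -1.0]]
force: [0.9, 0.2, -0.2]
width: 0.996
```

View pics/w1.png

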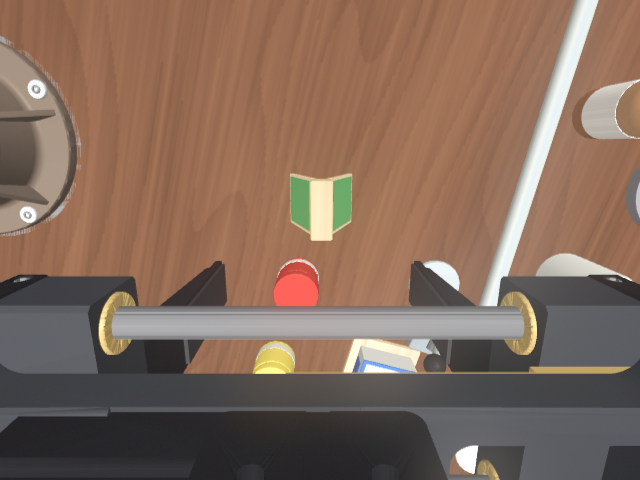

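View pics/side1.png

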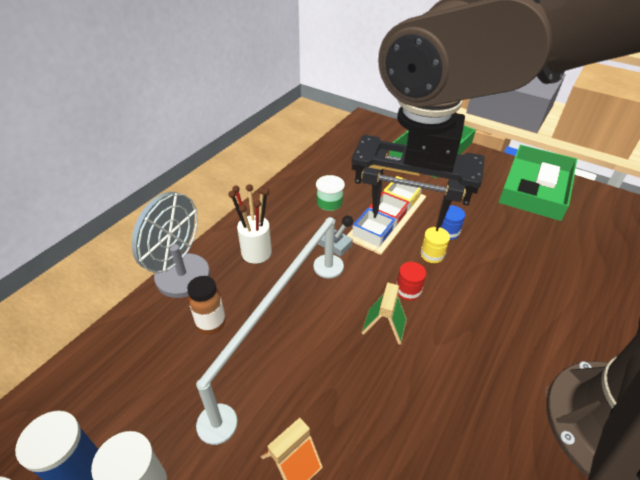

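View pics/scene1.png

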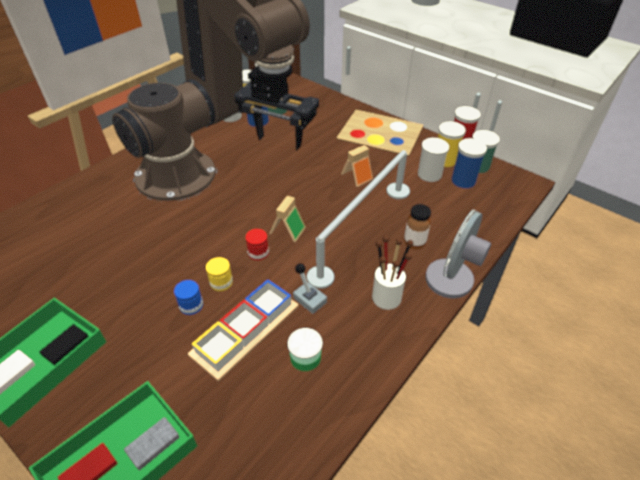

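The wrist picture shows the green ridge top from about (310,180) to (332,240), with the red jar at (297,290) and no other boards.

```bash
python3 - <<'E'
from h import *
np.set_printoptions(precision=1,suppress=True)
print(w2px('scene1',[438,36,294]),w2px('side1',[438,36,294]))
crop('w1',240,150,160,120,5,'c6')
for p in((310,180),(331,180),(332,240),(311,240),(321,210)):print(px2w('w1',*p,101.3)[:2])
print('red',px2w('w1',297,292,66))
for q in((590,0),(489,300),(510,250)):print(px2w('w1',*q,145)[:2])
E
```

```text
[278.9 142.1] [406.  220.5]
[422.8  67.5]
[443.5  73. ]
[461.5  12. ]
[439.9   6.2]
[441.7  40.3]
red [441.8 -71.   66. ]
[602.8 267.8]
[621.8   4. ]
[621.8  57. ]
```

View pics/c6.png

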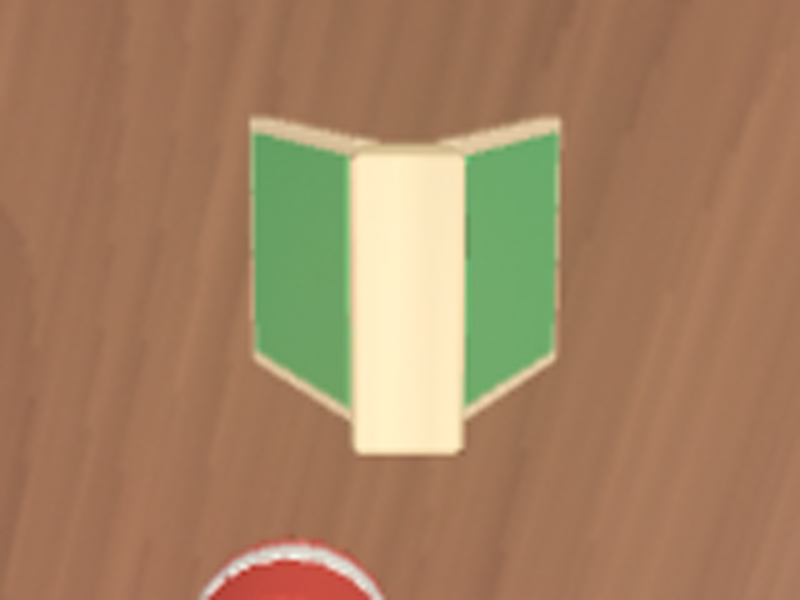

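```bash
python3 -m creep '[[[1,0.009,0.01,-0.1,0],[1,0.009,0.01,-0.22,0],[1,0.009,0.01,-0.34,0],[1,0.009,0.01,-0.43,0],[1,0.009,0.01,-0.43,0],[1,0.009,0.01,-0.43,0]]]'; python3 - <<'E'
from h import *
snap('wrist','w2')
E
```

```text
time_s: 3.68
tool_pos: [442.5, 40.9, 122.8]
eef_rot: [[-0.261, 0.965, -0.0], [0.965, 0.261, -0.001], [-0.001, -0.001, -1.0]]
force: [0.7, -0.5, -0.2]
width: 1.001
```

View pics/w2.png

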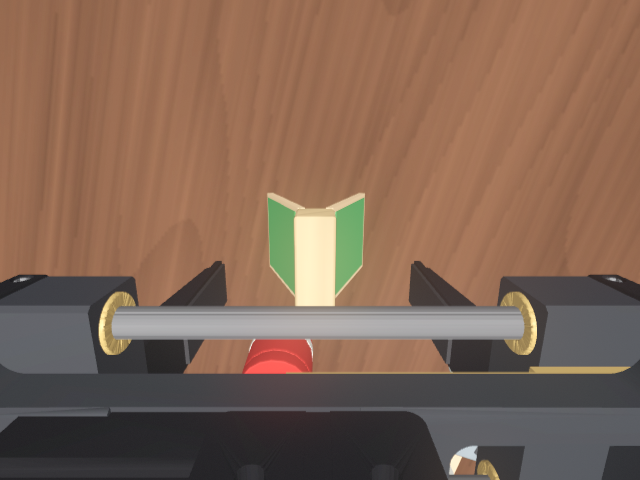

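The ridge is centred between the fingers: its column is about 315 and the finger midpoint about 318. Next I descend and grip.

```bash
python3 -m creep '[[[1,0,0,-0.06,0],[1,0,0,-0.106,0],[1,0,0,-0.106,0],[0.5,0,0,-0.106,0],[0,0,0,-0.106,0],[0,0,0,-0.106,0],[0,0,0,-0.106,0],[0,0,0,-0.106,0]]]' 12;  python3 -m creep '[[[0,0,0,0,0],[0,0,0,0,0],[0,0,0,0.02,0],[0,0,0,0.06,0],[0,0,0,0.06,0],[0,0,0,0.06,0]]]'; python3 - <<'E'
from h import *
snap('wrist','w3');snap('side','side3')
crop('side3',280,160,200,150,4,'c7')
E
```

```text
time_s: 4.72
tool_pos: [442.6, 41.0, 80.7]
eef_rot: [[-0.261, 0.965, 0.001], [0.965, 0.261, -0.001], [-0.001, 0.0, -1.0]]
force: [-0.2, -0.2, 0.3]
width: 0.531
time_s: 5.48
tool_pos: [442.5, 40.9, 104.6]
eef_rot: [[-0.261, 0.965, 0.001], [0.965, 0.261, -0.001], [-0.001, 0.0, -1.0]]
force: [0.3, 0.3, -1.9]
width: 0.25
```

View pics/c7.png

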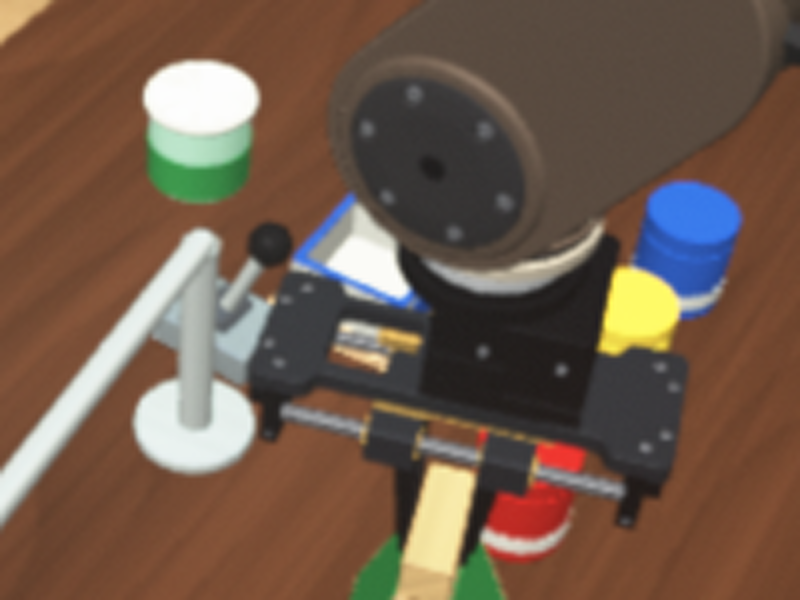

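View pics/w3.png

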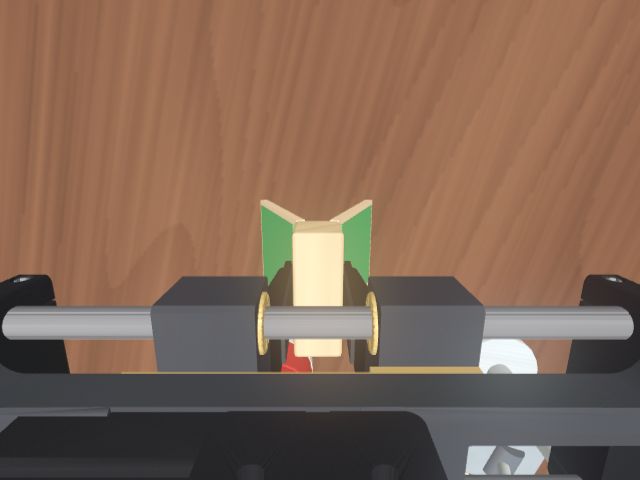

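Held: the opening is 23.7 mm and the ridge sits in the pads. I'll lift and carry it over the rail.

```bash
python3 -m creep '[[[0,0,0,0.12,0],[0,0,0,0.26,0],[0,0,0,0.41,0],[0,0,0,0.41,0],[0,0.1,0.03,0.41,-0.2],[0,0.2,0.06,0.41,-0.364],[0,0.3,0.09,0.41,-0.364],[0,0.3,0.09,0.41,-0.364]]]'; python3 -m creep '[[[0,0.05,0.02,0,0],[0,0.13,0.036,0,0],[0,0.13,0.036,0,0],[0,0.13,0.036,0,0],[0,0.13,0.036,0,0]]]';python3 - <<'E'
from h import *
snap('wrist','w4');snap('side','side4');snap('scene','scene4')
crop('side4',180,150,260,195,3,'c8')
crop('scene4',240,110,200,150,4,'c9')
E
```

```text
time_s: 6.58
tool_pos: [563.6, 77.5, 265.5]
eef_rot: [[-0.082, 0.997, -0.003], [0.997, 0.082, -0.001], [-0.001, -0.003, -1.0]]
force: [-1.7, -1.0, -0.9]
width: 0.252
time_s: 7.2
tool_pos: [614.7, 91.6, 265.3]
eef_rot: [[-0.082, 0.997, -0.004], [0.997, 0.082, -0.001], [-0.001, -0.004, -1.0]]
force: [-0.4, 0.2, -0.4]
width: 0.252
```

View pics/w4.png

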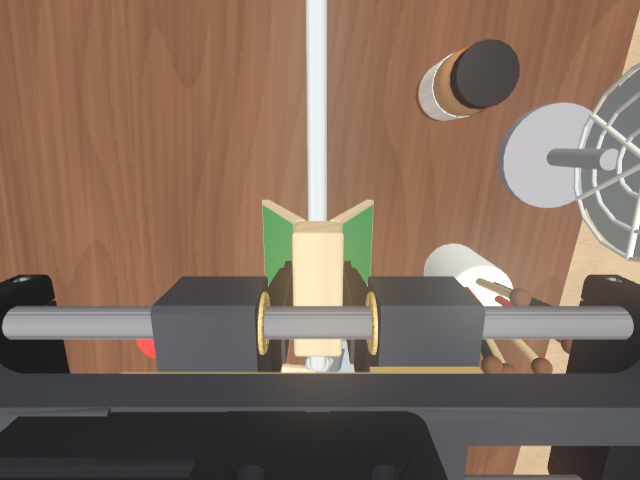

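View pics/c8.png

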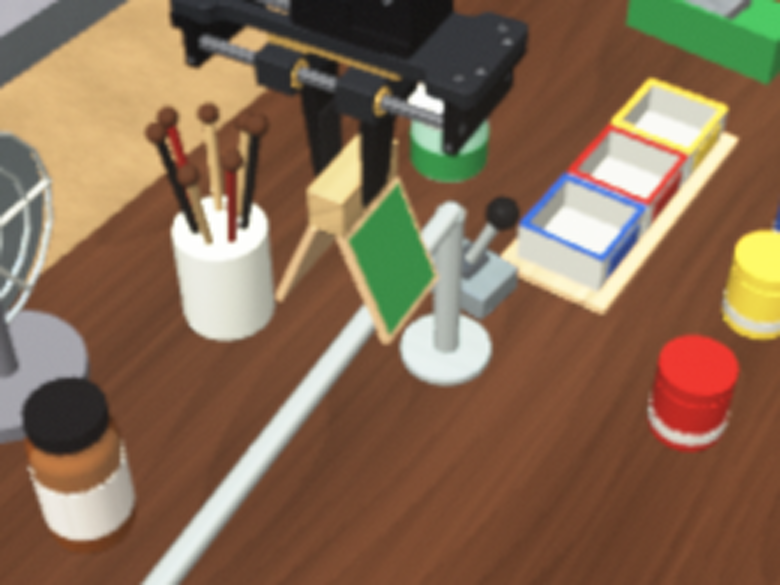

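View pics/c9.png

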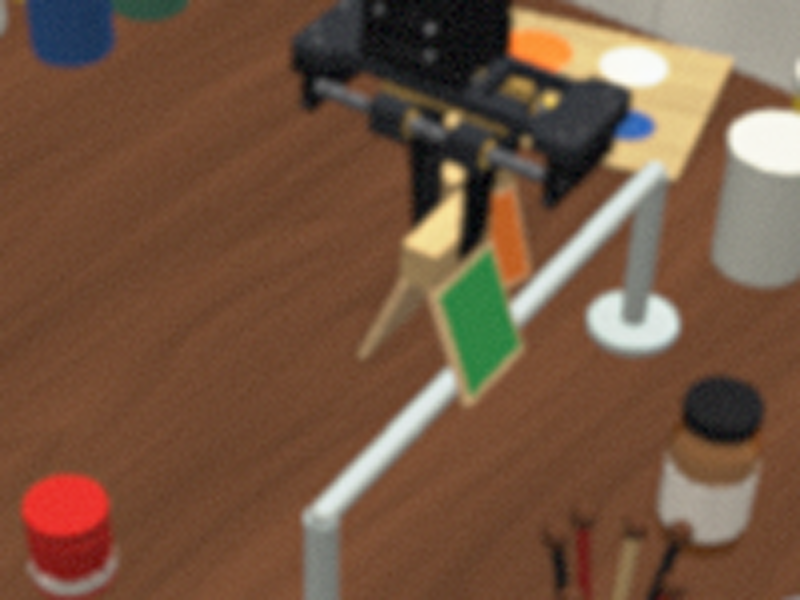

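The wrist view shows the bar at column 317, in line with the ridge at 318 and parallel to it. I'll lower the board.

```bash
python3 -m creep '[[[0,0,0,-0.06,0],[0,0,0,-0.13,0],[0,0,0,-0.2,0],[0,0,0,-0.24,0],[0,0,0,-0.25,0],[0,0,0,-0.26,0],[0,0,0,-0.26,0]]]'; python3 - <<'E'
from h import *
snap('wrist','w5');snap('side','side5')
crop('side5',180,180,260,195,3,'c10')
E
```

```text
time_s: 8.22
tool_pos: [615.2, 91.7, 163.7]
eef_rot: [[-0.082, 0.997, -0.002], [0.997, 0.082, -0.001], [-0.001, -0.002, -1.0]]
force: [-4.9, -0.4, 7.5]
width: 0.25
```

View pics/c10.png

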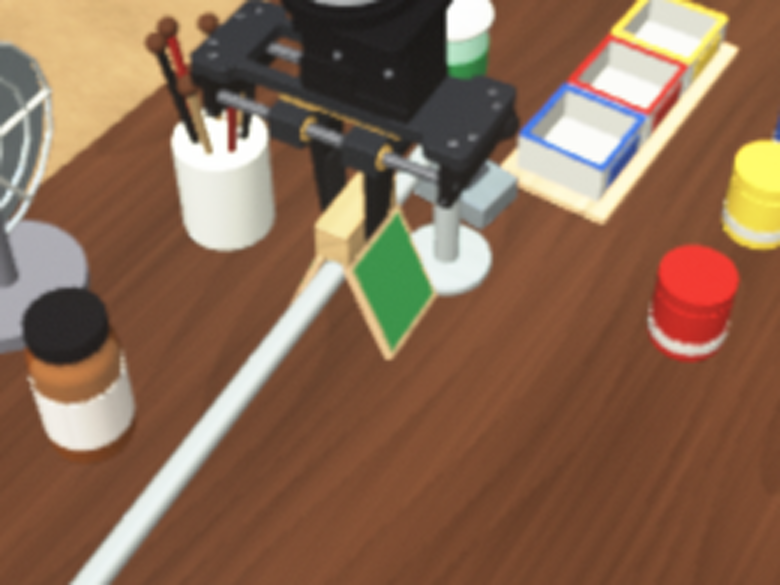

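Contact force is 7.5 N up and −4.9 N in x, so the board sits about 2 mm too far in +x. I'll shift −x while settling, then release.

```bash
python3 -m creep '[[[0,-0.004,0,0,0],[0,-0.006,0,-0.002,0],[0,-0.006,0,-0.004,0],[0,-0.006,0,-0.006,0]]]'; python3 -m creep '[[[0,0,0,-0.001,0],[0,0,0,-0.001,0]]]'
```

```text
time_s: 8.82
tool_pos: [613.1, 91.8, 163.4]
eef_rot: [[-0.082, 0.997, 0.0], [0.997, 0.082, -0.001], [-0.001, -0.0, -1.0]]
force: [-6.9, -1.3, 20.5]
width: 0.252
time_s: 9.07
tool_pos: [613.3, 91.8, 163.4]
eef_rot: [[-0.082, 0.997, 0.001], [0.997, 0.082, -0.001], [-0.001, 0.001, -1.0]]
force: [-1.3, 0.5, 5.1]
width: 0.253
```

```bash
python3 -m creep '[[[0.5,0,0,0,0],[1,0,0,0,0],[1,0,0,0,0],[1,0,0,0,0],[1,0,0,0,0],[1,0,0,0.1,0],[1,0,0,0.25,0],[1,0,0,0.25,0]]]'; python3 - <<'E'
from h import *
snap('wrist','w6');snap('side','side6');snap('scene','scene6')
crop('side6',180,180,260,195,3,'c11')
crop('scene6',240,110,200,150,4,'c12')
E
```

```text
time_s: 10.07
tool_pos: [614.7, 91.9, 268.0]
eef_rot: [[-0.082, 0.997, 0.009], [0.997, 0.082, -0.001], [-0.001, 0.009, -1.0]]
force: [-0.0, 0.1, -0.4]
width: 0.989
```

View pics/c11.png

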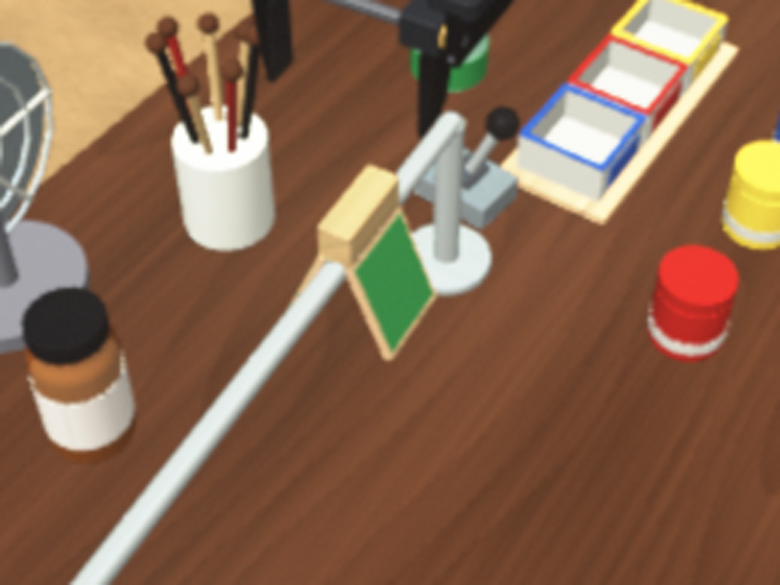

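View pics/c12.png

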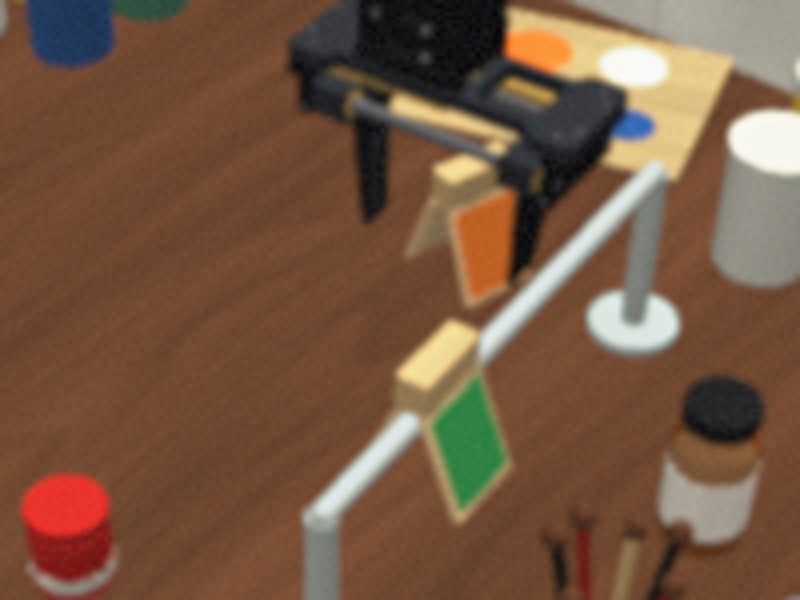

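View pics/w6.png

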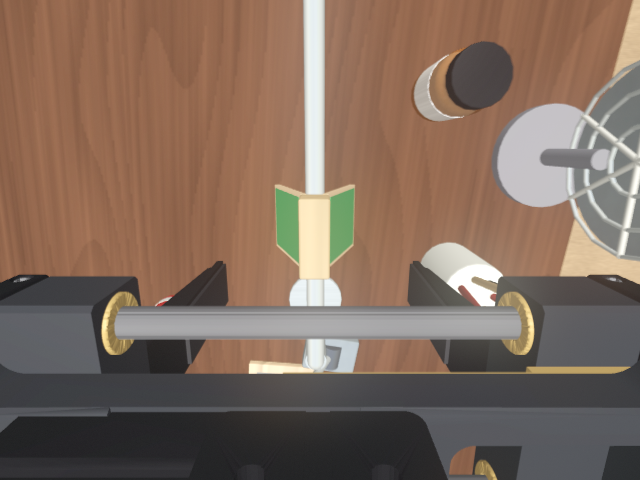

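Green hangs upright on the bar. Orange next.

```bash
python3 -m creep '[[[1,-0.08,0.12,0.05,-0.3],[1,-0.16,0.26,0.05,-0.64],[1,-0.25,0.4,0.05,-0.64],[1,-0.34,0.54,0.05,-0.64],[1,-0.4,0.64,0.05,-0.64],[1,-0.414,0.66,0.05,-0.64],[1,-0.414,0.66,0.05,-0.64],[1,-0.414,0.66,0.05,-0.64]]]'; python3 - <<'E'
from h import *
snap('wrist','w7')
crop('w7',240,130,160,120,5,'c13')
E
```

```text
time_s: 11.22
tool_pos: [447.9, 354.8, 282.1]
eef_rot: [[0.236, 0.972, -0.001], [0.972, -0.236, -0.002], [-0.002, -0.001, -1.0]]
force: [0.4, -0.4, -0.1]
width: 0.996
```

View pics/w7.png

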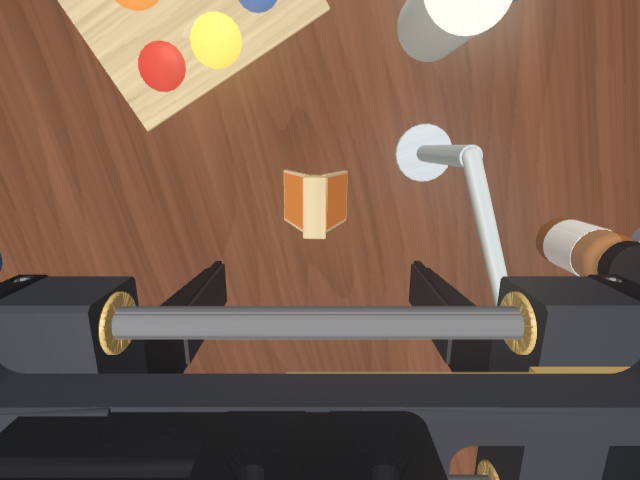

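View pics/c13.png

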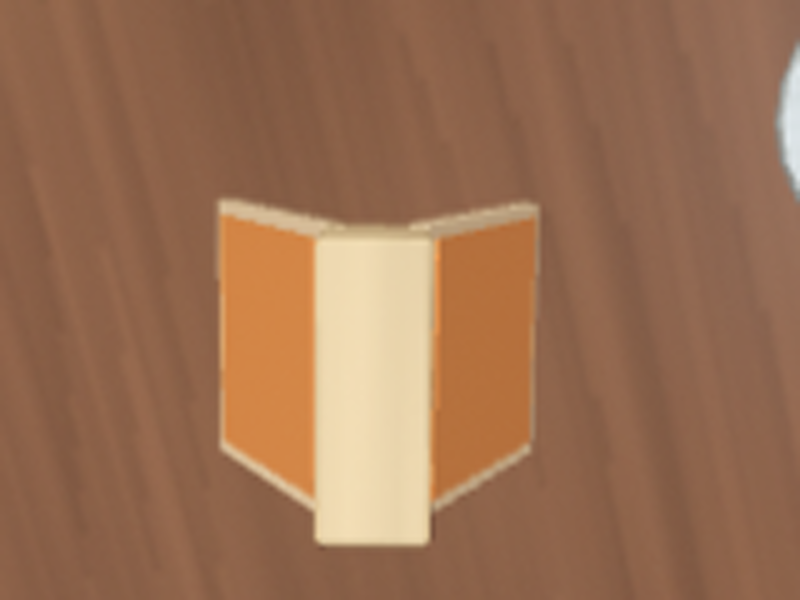

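The orange ridge spans about (303–326, 177–239), aligned with the tool.

```bash
python3 - <<'E'
from h import *
for p in((303.4,177.2),(326.4,177.2),(325.8,238.8),(303.4,238.8)):print(px2w('w7',*p,101.3)[:2].round(1))
s=ctrl.state()['tool_pos'];c=np.mean([px2w('w7',*p,101.3)[:2] for p in((303.4,177.2),(326.4,177.2),(325.8,238.8),(303.4,238.8))],0)
print(c,((c-s[:2])/400).round(4),(80.5-s[2])/400)
E
```

```text
[444.3 394.9]
[466.4 389.5]
[451.2 328.3]
[428.7 333.8]
[447.6495935  361.59977542] [-0.0009  0.0173] -0.5043931939485934
```

```bash
python3 -m creep '[[[1,-0.001,0.017,-0.12,0],[1,-0.001,0.017,-0.25,0],[1,-0.001,0.017,-0.38,0],[1,-0.001,0.017,-0.46,0],[1,-0.001,0.017,-0.504,0],[1,-0.001,0.017,-0.504,0],[1,-0.001,0.017,-0.504,0]]]' 12;  python3 -m creep '[[[0.5,0,0,0,0],[0,0,0,0,0],[0,0,0,0,0],[0,0,0,0,0],[0,0,0,0,0],[0,0,0,0,0],[0,0,0,0,0],[0,0,0,0,0]]]';  python3 -m creep '[[[0,0,0,0.03,0],[0,0,0,0.14,0],[0,0,0,0.28,0],[0,0,0,0.42,0],[0,0,0,0.47,0],[0,0,0,0.47,0]]]'; python3 - <<'E'
from h import *
snap('wrist','w8')
E
```

```text
time_s: 12.15
tool_pos: [448.4, 361.2, 81.4]
eef_rot: [[0.238, 0.971, -0.0], [0.971, -0.238, -0.001], [-0.001, -0.0, -1.0]]
force: [-0.2, 0.6, -0.1]
width: 1.0
time_s: 13.15
tool_pos: [448.3, 361.2, 81.4]
eef_rot: [[0.238, 0.971, -0.0], [0.971, -0.238, -0.001], [-0.001, -0.0, -1.0]]
force: [0.0, -0.6, -0.8]
width: 0.254
time_s: 13.9
tool_pos: [448.5, 361.3, 271.3]
eef_rot: [[0.238, 0.971, 0.003], [0.971, -0.238, 0.001], [0.001, 0.002, -1.0]]
force: [-0.3, -0.3, -2.1]
width: 0.255
```

View pics/w8.png

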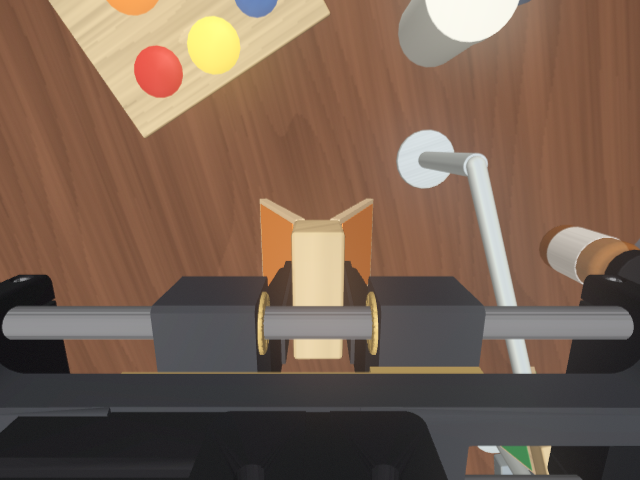

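```bash
python3 -m creep '[[[0,0.07,-0.05,0,0.3],[0,0.16,-0.12,0,0.645],[0,0.26,-0.19,0,0.645],[0,0.34,-0.25,0,0.645],[0,0.38,-0.278,0,0.645],[0,0.38,-0.278,0,0.645],[0,0.38,-0.278,0,0.645]]]'; python3 - <<'E'
from h import *
snap('wrist','w9')
E
```

```text
time_s: 14.82
tool_pos: [599.1, 250.6, 269.3]
eef_rot: [[-0.083, 0.997, -0.001], [0.997, 0.083, -0.001], [-0.0, -0.001, -1.0]]
force: [-0.2, -0.2, -2.2]
width: 0.25
```

View pics/w9.png

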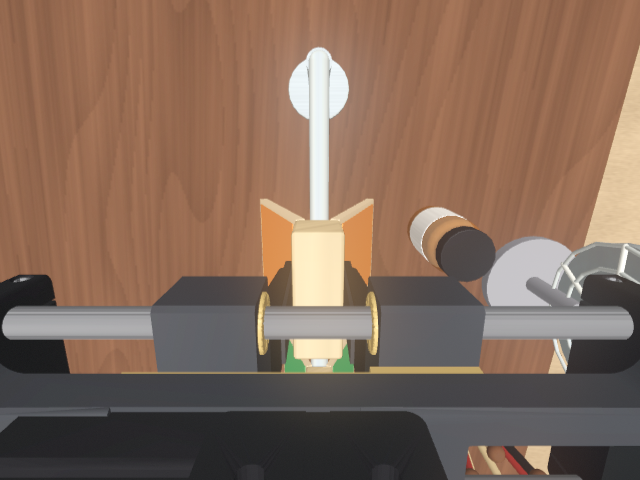

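```bash
python3 -m creep '[[[0,0.003,0,-0.07,0],[0,0.003,0,-0.15,0],[0,0.003,0,-0.21,0],[0,0.003,0,-0.245,0],[0,0.003,0,-0.255,0],[0,0.003,0,-0.262,0],[0,0.003,0,-0.262,0]]]'
```

```text
time_s: 15.75
tool_pos: [600.4, 250.9, 165.4]
eef_rot: [[-0.084, 0.997, 0.001], [0.997, 0.084, -0.0], [-0.0, 0.001, -1.0]]
force: [-0.0, -0.1, -0.9]
width: 0.251
```

```bash
python3 -m creep '[[[0,0,0,-0.004,0],[0,0,0,-0.008,0],[0,0,0,-0.01,0],[0,0,0,-0.01,0]]]'
```

```text
time_s: 16.25
tool_pos: [600.4, 250.9, 161.3]
eef_rot: [[-0.084, 0.997, 0.001], [0.997, 0.084, -0.0], [-0.0, 0.001, -1.0]]
force: [-0.0, 0.0, -1.1]
width: 0.249
```

```bash
python3 -m creep '[[[0,0,0,-0.003,0],[0,0,0,-0.005,0],[0,0,0,-0.007,0],[0,0,0,-0.007,0]]]'
```

```text
time_s: 16.75
tool_pos: [600.4, 250.9, 160.4]
eef_rot: [[-0.084, 0.996, 0.002], [0.996, 0.084, 0.0], [0.0, 0.002, -1.0]]
force: [-5.0, -0.4, 14.1]
width: 0.25
```

Seated: 14 N upward at z = 160.4. I'll release.

```bash
python3 -m creep '[[[0,0,0,0,0],[0.5,0,0,0,0],[1,0,0,0,0],[1,0,0,0,0],[1,0,0,0,0],[1,0,0,0.05,0],[1,0,0,0.2,0],[1,0,0,0.3,0]]]'; python3 -m creep '[[[1,-0.1,-0.1,0.1,0],[1,-0.2,-0.25,0.1,0],[1,-0.3,-0.4,0.1,0],[1,-0.4,-0.5,0.1,0],[1,-0.4,-0.6,0.1,0],[1,-0.4,-0.7,0.1,0],[1,-0.4,-0.8,0.1,0],[1,-0.4,-0.8,0.1,0]]]'; python3 - <<'E'
from h import *
snap('wrist','w10');snap('side','side10');snap('scene','scene10')
E
```

```text
time_s: 17.75
tool_pos: [600.7, 251.0, 282.9]
eef_rot: [[-0.084, 0.996, 0.004], [0.996, 0.084, 0.001], [0.0, 0.004, -1.0]]
force: [-0.2, -0.3, 0.2]
width: 0.935
time_s: 18.75
tool_pos: [440.6, -70.9, 322.8]
eef_rot: [[-0.08, 0.997, 0.004], [0.997, 0.08, 0.001], [0.0, 0.004, -1.0]]
force: [-0.8, -0.2, 0.6]
width: 1.001
```

View pics/side10.png

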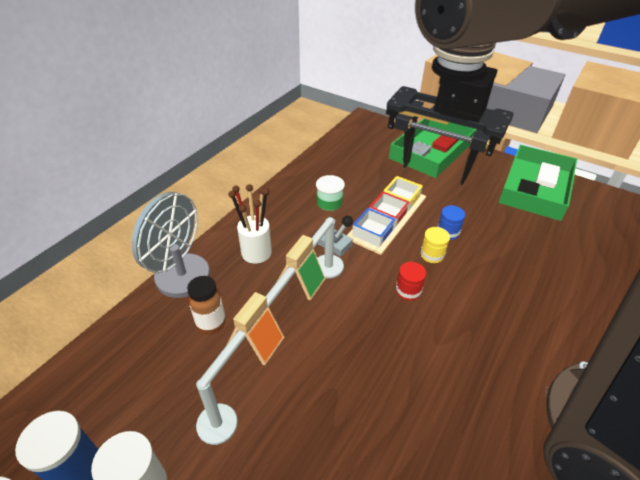

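View pics/scene10.png

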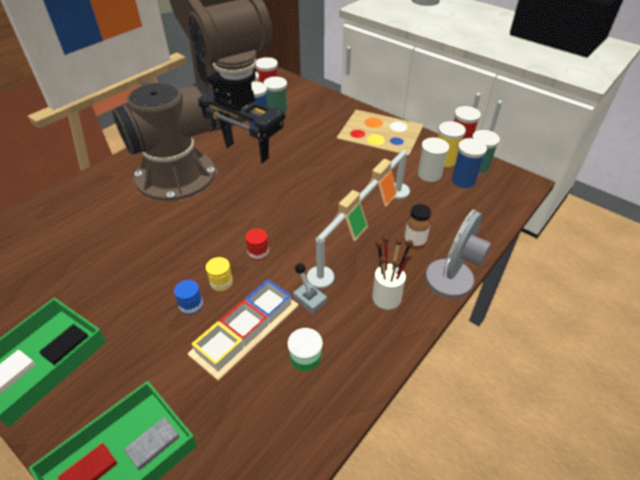

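View pics/w10.png

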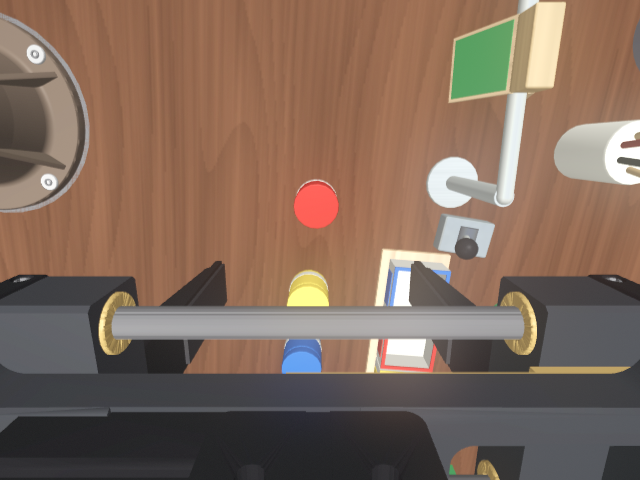

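Both boards hang upright and I can see no others. The red jar's top is at (316,205) in the wrist view and the knob at (466,248).

```bash
python3 - <<'E'
from h import *
np.set_printoptions(precision=1,suppress=True)
print('red',px2w('w10',316,205,66),'knob',px2w('w10',466,248,92))
print('knob tri',tri([('w10',466,248),('scene10',300.2,268.5),('side10',347.5,221.3)]))
print(tri([('w10',466,248),('scene10',300.2,268.5)]),tri([('w10',466,248),('side10',347.5,221.3)]))
crop('w10',360,190,160,120,5,'c14')
E
```

```text
red [441. -73.  66.] knob [ 622.6 -106.1   92. ]
knob tri [ 620.5 -106.2   95.6]
[ 621.4 -105.5   94.6] [ 617.9 -104.   100.1]
```

View pics/c14.png

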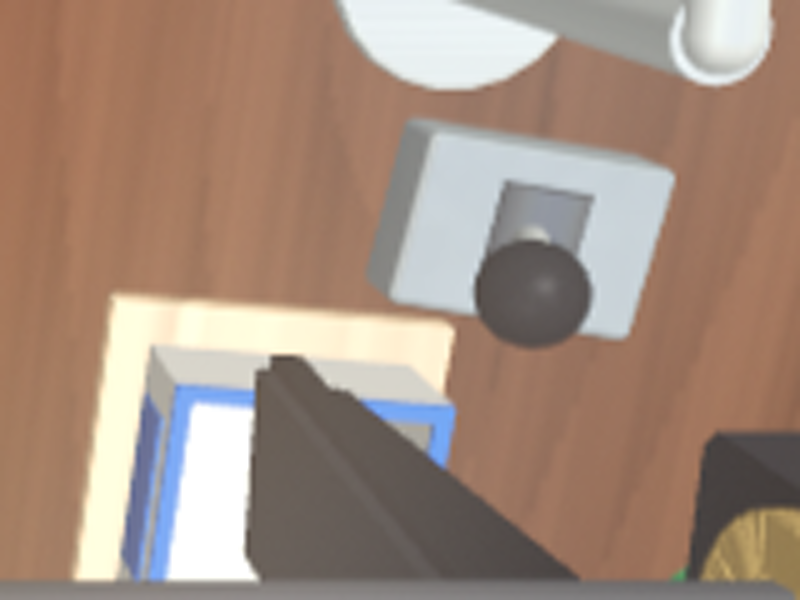

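```bash
python3 -m creep '[[[1,0,-0.008,-0.12,-0.16],[1,0,-0.008,-0.26,-0.16],[1,0,-0.008,-0.4,-0.16],[1,0,-0.008,-0.54,-0.16],[1,0,-0.008,-0.66,-0.16],[1,0,-0.008,-0.702,-0.16],[1,0,-0.008,-0.702,-0.16],[1,0,-0.008,-0.702,-0.16]]]' 25;  python3 -m creep '[[[0.5,0,0,0,0],[0,0,0,0,0],[0,0,0,0,0],[0,0,0,0,0],[0,0,0,0,0]]]';  python3 -m creep '[[[0,0,0,0.03,0],[0,0,0,0.14,0],[0,0,0,0.25,0],[0,0,0,0.25,0],[0,0,0,0.25,0]]]'
```

```text
time_s: 19.9
tool_pos: [441.1, -71.3, 42.8]
eef_rot: [[-0.005, 1.0, 0.005], [1.0, 0.005, 0.0], [0.0, 0.005, -1.0]]
force: [-0.2, -0.1, -0.6]
width: 1.002
time_s: 20.52
tool_pos: [441.0, -71.3, 42.9]
eef_rot: [[-0.005, 1.0, 0.004], [1.0, 0.005, 0.0], [0.0, 0.004, -1.0]]
force: [-0.2, -0.3, 2.8]
width: 0.585
time_s: 21.15
tool_pos: [440.6, -71.1, 142.6]
eef_rot: [[-0.005, 1.0, 0.004], [1.0, 0.005, 0.0], [0.0, 0.004, -1.0]]
force: [-0.3, -0.2, -1.4]
width: 0.587
```

```bash
python3 -m creep '[[[0,0.04,-0.08,0.1,0],[0,0.11,-0.2,0.3,0],[0,0.18,-0.34,0.4,0],[0,0.24,-0.47,0.4,0],[0,0.31,-0.6,0.4,0],[0,0.36,-0.7,0.4,0],[0,0.373,-0.72,0.4,0],[0,0.373,-0.72,0.4,0]]]';python3 - <<'E'
from h import *
snap('wrist','w11')
E
```

```text
time_s: 22.15
tool_pos: [589.7, -360.2, 299.4]
eef_rot: [[-0.003, 1.0, 0.001], [1.0, 0.003, 0.003], [0.003, 0.001, -1.0]]
force: [0.2, -0.0, -1.9]
width: 0.584
```

View pics/w11.png

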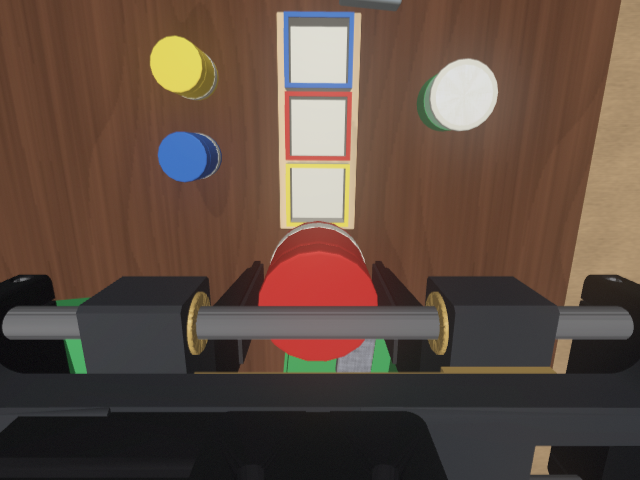

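The wrist view shows the holder rims: blue (284–354, 12–90), red (285–352, 91–161), yellow (287–350, 164–226). The held red jar's top is centred at about (318,305).

```bash
python3 - <<'E'
from h import *
np.set_printoptions(precision=1,suppress=True)
for n,a,b,c,d in(('b',284,354,12,90),('r',285,352,91,161),('y',287,350,164,226)):
    P=[px2w('w11',u,v,45)[:2] for u,v in((a,c),(b,c),(b,d),(a,d))];print(n,np.mean(P,0),np.ptp(np.array(P),0))
print('held red top',px2w('w11',318,305,299.4-43+66))
print('yellow',px2w('w11',177,64,66),'blue',px2w('w11',183.5,156,66))
E
```

```text
b [ 592.3 -190.6] [79.1 78.7]
r [ 592.  -269.7] [79.3 77.7]
y [ 592.2 -349.6] [78.  75.5]
held red top [ 590.9 -362.1  322.4]
yellow [ 442.2 -207.7   66. ] blue [ 440.6 -302.6   66. ]
```

```bash
python3 -m creep '[[[0,0.004,0.1,-0.05,0],[0,0.004,0.23,-0.1,0],[0,0.004,0.23,-0.24,0],[0,0.004,0.23,-0.38,0],[0,0.004,0.23,-0.44,0],[0,0.004,0.23,-0.5,0],[0,0.004,0.23,-0.5,0],[0,0.004,0.23,-0.5,0]]]'; python3 -m creep '[[[0,0,0,-0.03,0],[0,0,0,-0.06,0],[0,0,0,-0.09,0],[0,0,0,-0.1,0],[0,0,0,-0.1,0]]]'
```

```text
time_s: 23.2
tool_pos: [591.2, -266.6, 101.2]
eef_rot: [[-0.005, 1.0, 0.002], [1.0, 0.005, 0.002], [0.002, 0.002, -1.0]]
force: [0.1, 0.2, -1.1]
width: 0.584
time_s: 23.82
tool_pos: [591.1, -266.6, 60.8]
eef_rot: [[-0.004, 1.0, 0.002], [1.0, 0.004, 0.003], [0.003, 0.002, -1.0]]
force: [0.0, 0.5, -1.0]
width: 0.582
```

```bash
python3 -m creep '[[[0,0,-0.003,-0.003,0],[0,0,-0.003,-0.006,0],[0,0,-0.003,-0.008,0],[0,0,-0.003,-0.008,0]]]'; python3 -m creep '[[[0.8,0,0,0,0],[1,0,0,0,0],[1,0,0,0,0],[1,0,0,0,0],[1,0,0,0.1,0],[1,0,0,0.25,0],[1,0,0,0.4,0],[1,0,0,0.4,0]]]'; python3 - <<'E'
from h import *
snap('wrist','w12');snap('side','side12');snap('scene','scene12')
crop('side12',300,150,200,150,4,'c15');crop('scene12',165,220,200,150,4,'c16')
E
```

```text
time_s: 24.32
tool_pos: [591.2, -267.8, 58.0]
eef_rot: [[-0.005, 1.0, 0.002], [1.0, 0.005, 0.002], [0.002, 0.002, -1.0]]
force: [-1.2, 1.3, 2.5]
width: 0.586
time_s: 25.32
tool_pos: [592.6, -268.6, 223.0]
eef_rot: [[-0.005, 1.0, 0.009], [1.0, 0.005, -0.002], [-0.002, 0.009, -1.0]]
force: [-0.7, -0.0, -0.1]
width: 0.997
```

View pics/w12.png

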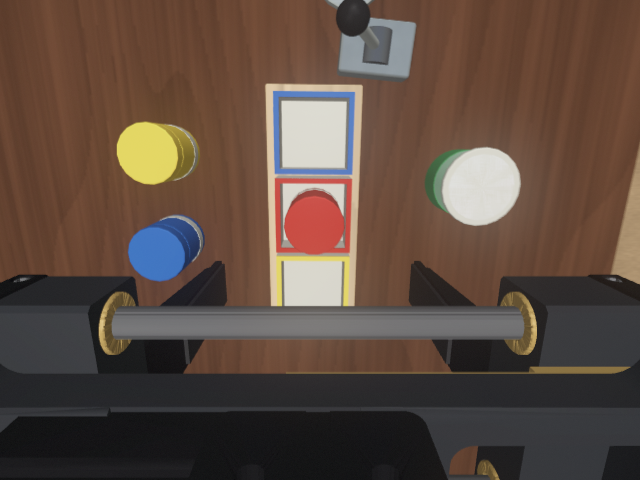

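View pics/c16.png

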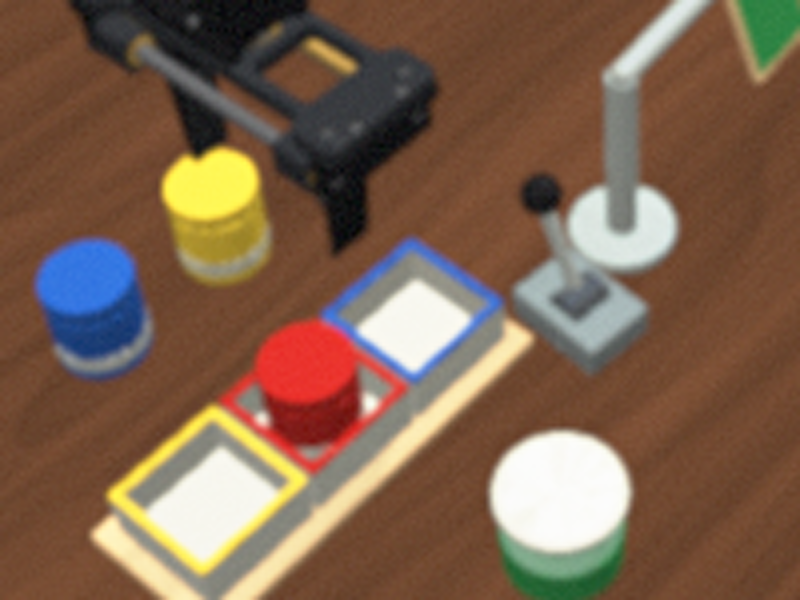

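View pics/c15.png

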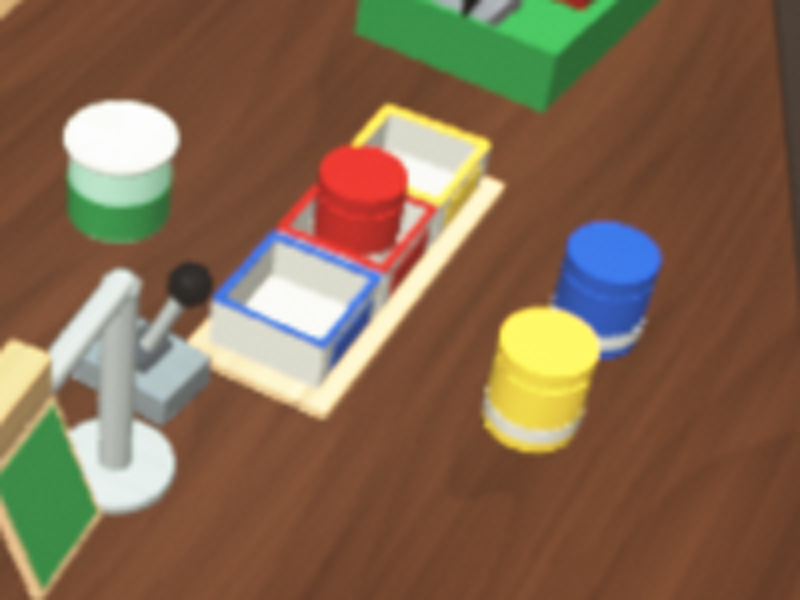

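Red stands in its holder. Yellow next, still at about (441,−208).

```bash
python3 -m creep '[[[1,-0.13,0.05,0,0],[1,-0.27,0.11,0,0],[1,-0.378,0.153,-0.05,0],[1,-0.378,0.153,-0.18,0],[1,-0.378,0.153,-0.31,0],[1,-0.378,0.153,-0.42,0],[1,-0.378,0.153,-0.45,0],[1,-0.378,0.153,-0.45,0]]]';  python3 -m creep '[[[0.5,0,0,0,0],[0,0,0,0,0],[0,0,0,0,0],[0,0,0,0,0],[0,0,0,0,0],[0,0,0,0,0]]]'
```

```text
time_s: 26.48
tool_pos: [439.3, -206.2, 36.6]
eef_rot: [[-0.005, 1.0, -0.001], [1.0, 0.005, 0.004], [0.004, -0.001, -1.0]]
force: [0.2, -0.5, 1.3]
width: 1.003
time_s: 27.22
tool_pos: [439.4, -206.3, 36.8]
eef_rot: [[-0.005, 1.0, -0.001], [1.0, 0.005, 0.004], [0.004, -0.001, -1.0]]
force: [-0.1, 0.9, 5.9]
width: 0.585
```

```bash
python3 -m creep '[[[0,0,0,0.05,0],[0,0,0,0.18,0],[0,0.05,-0.05,0.3,0],[0,0.14,-0.13,0.4,0],[0,0.24,-0.22,0.4,0],[0,0.34,-0.31,0.4,0],[0,0.379,-0.355,0.4,0],[0,0.379,-0.355,0.4,0]]]';python3 - <<'E'
from h import *
snap('wrist','w13')
print(ctrl.state()['tool_pos'])
E
```

```text
time_s: 28.22
tool_pos: [591.1, -348.9, 195.4]
eef_rot: [[-0.004, 1.0, -0.002], [1.0, 0.004, 0.005], [0.005, -0.002, -1.0]]
force: [-0.1, 1.2, -1.4]
width: 0.588
[ 590.5026835  -348.05078506  195.72437178]
```

View pics/w13.png

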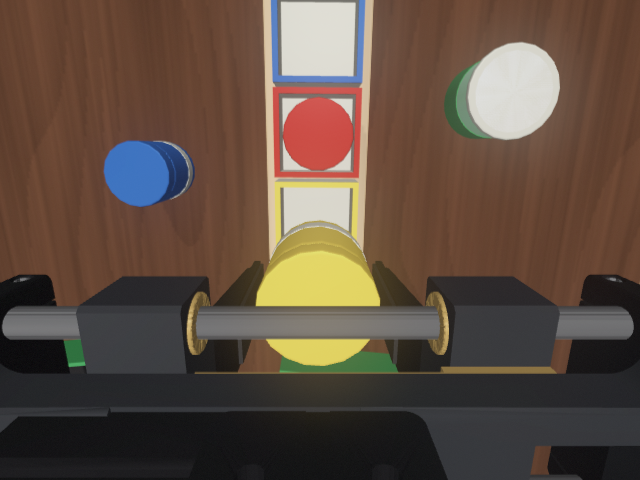

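```bash
python3 -m creep '[[[0,0.001,0,-0.1,0],[0,0.001,0,-0.2,0],[0,0.001,0,-0.27,0],[0,0.001,0,-0.32,0],[0,0.001,0,-0.345,0],[0,0.001,0,-0.352,0],[0,0.001,0,-0.36,0],[0,0.001,0,-0.361,0]]]'
```

```text
time_s: 29.28
tool_pos: [591.1, -348.2, 52.0]
eef_rot: [[-0.004, 1.0, -0.001], [1.0, 0.004, 0.005], [0.005, -0.001, -1.0]]
force: [-0.9, 0.6, 1.5]
width: 0.589
```

```bash
python3 -m creep '[[[0.8,0,0,0,0],[1,0,0,0,0],[1,0,0,0,0],[1,0,0,0,0],[1,0,0,0.1,0],[1,0,0,0.25,0],[1,0,0,0.4,0],[1,0,0,0.4,0]]]'; python3 -m creep '[[[1,-0.12,0.02,0,0],[1,-0.25,0.05,0,0],[1,-0.37,0.08,0,0],[1,-0.375,0.08,0,0],[1,-0.375,0.08,0,0]]]';  python3 - <<'E'
from h import *
snap('wrist','w14')
E
```

```text
time_s: 30.28
tool_pos: [592.5, -349.1, 217.3]
eef_rot: [[-0.004, 1.0, 0.006], [1.0, 0.004, -0.0], [-0.0, 0.006, -1.0]]
force: [1.0, -0.3, 0.1]
width: 1.0
time_s: 30.9
tool_pos: [442.7, -317.4, 217.1]
eef_rot: [[-0.004, 1.0, 0.006], [1.0, 0.004, -0.0], [-0.0, 0.006, -1.0]]
force: [-0.1, -0.5, -0.6]
width: 0.997
```

View pics/w14.png

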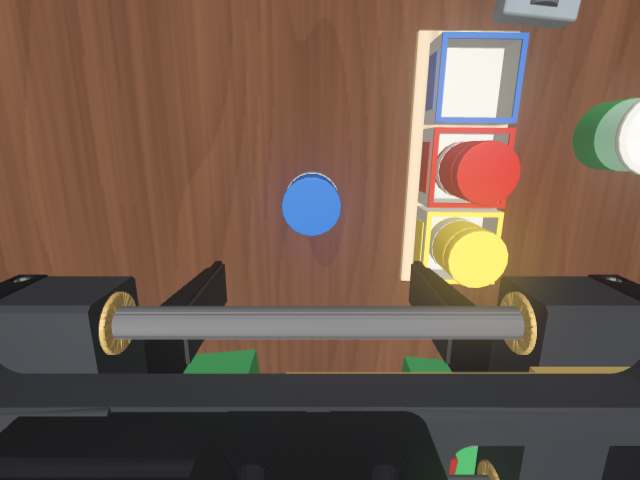

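```bash
python3 - <<'E'
from h import *
print(px2w('w14',311.5,205,66))
E
python3 -m creep '[[[1,-0.006,0.036,-0.1,0],[1,-0.006,0.036,-0.24,0],[1,-0.006,0.036,-0.36,0],[1,-0.006,0.036,-0.42,0],[1,-0.006,0.036,-0.43,0],[1,-0.006,0.036,-0.43,0]]]';  python3 -m creep '[[[0.5,0,0,0,0],[0,0,0,0,0],[0,0,0,0,0],[0,0,0,0,0],[0,0,0,0,0],[0,0,0,0,0]]]'; python3 -m creep '[[[0,0,0,0.05,0],[0,0,0,0.18,0],[0,0.05,0.03,0.3,0],[0,0.14,0.1,0.4,0],[0,0.24,0.17,0.4,0],[0,0.34,0.24,0.4,0],[0,0.379,0.28,0.4,0],[0,0.379,0.28,0.4,0]]]'
```

```text
[ 439.06734554 -302.16745786   66.        ]
time_s: 31.7
tool_pos: [441.3, -303.2, 45.2]
eef_rot: [[-0.005, 1.0, 0.006], [1.0, 0.005, -0.001], [-0.001, 0.006, -1.0]]
force: [0.9, 0.4, 0.8]
width: 0.996
time_s: 32.45
tool_pos: [440.9, -303.1, 45.4]
eef_rot: [[-0.005, 1.0, 0.005], [1.0, 0.005, -0.0], [-0.0, 0.005, -1.0]]
force: [-3.4, 0.7, 6.1]
width: 0.585
time_s: 33.45
tool_pos: [592.8, -190.0, 204.6]
eef_rot: [[-0.007, 1.0, 0.004], [1.0, 0.007, 0.0], [0.0, 0.004, -1.0]]
force: [-1.0, 0.5, -2.1]
width: 0.583
```

```bash
python3 -m creep '[[[0,-0.003,-0.002,-0.1,0],[0,-0.003,-0.002,-0.2,0],[0,-0.003,-0.002,-0.27,0],[0,-0.003,-0.002,-0.32,0],[0,-0.003,-0.002,-0.345,0],[0,-0.003,-0.002,-0.352,0],[0,-0.003,-0.002,-0.36,0],[0,-0.003,-0.002,-0.361,0]]]'
```

```text
time_s: 34.45
tool_pos: [591.7, -190.9, 60.6]
eef_rot: [[-0.007, 1.0, 0.005], [1.0, 0.007, 0.0], [0.0, 0.005, -1.0]]
force: [-0.5, 0.2, -2.3]
width: 0.583
```

```bash
python3 -m creep '[[[0,0,0,-0.002,0],[0,0,0,-0.003,0],[0,0,0,-0.003,0]]]'; python3 -m creep '[[[0.8,0,0,0,0],[1,0,0,0,0],[1,0,0,0,0],[1,0,0,0,0],[1,0,0,0.1,0],[1,0,0,0.25,0],[1,0,0,0.4,0],[1,0,0,0.4,0]]]'; python3 -m creep '[[[0.5,-0.1,0.05,0,0],[0,-0.2,0.1,0,0],[0,-0.2,0.1,0,0],[0,-0.2,0.1,0,0],[0,-0.2,0.1,0,0],[0,-0.2,0.1,0,0]]]';  python3 - <<'E'
from h import *
snap('wrist','w15');snap('side','side15');snap('scene','scene15')
crop('side15',180,150,320,240,2.5,'c17');crop('scene15',165,140,266,200,3,'c18')
E
```

```text
time_s: 34.83
tool_pos: [591.9, -191.0, 60.4]
eef_rot: [[-0.007, 1.0, 0.006], [1.0, 0.007, -0.0], [-0.0, 0.006, -1.0]]
force: [-2.0, 0.3, 5.5]
width: 0.581
time_s: 35.83
tool_pos: [593.4, -191.5, 225.1]
eef_rot: [[-0.007, 1.0, 0.013], [1.0, 0.007, -0.004], [-0.004, 0.013, -1.0]]
force: [-0.1, -0.7, -0.5]
width: 1.001
time_s: 36.58
tool_pos: [513.8, -151.8, 224.6]
eef_rot: [[-0.007, 1.0, 0.013], [1.0, 0.007, -0.004], [-0.004, 0.013, -1.0]]
force: [-0.4, -0.8, -0.3]
width: 0.422
```

View pics/w15.png

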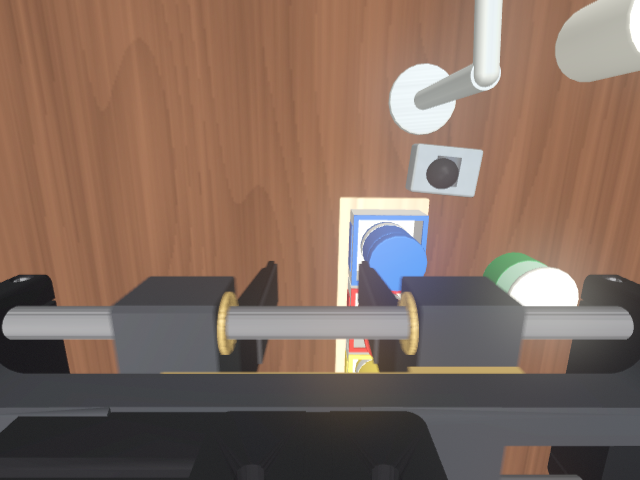

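View pics/c17.png

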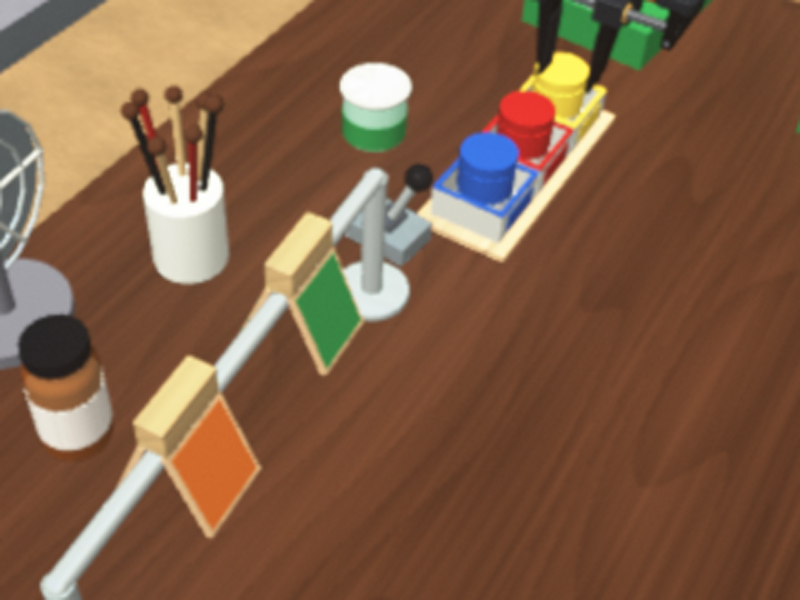

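View pics/c18.png

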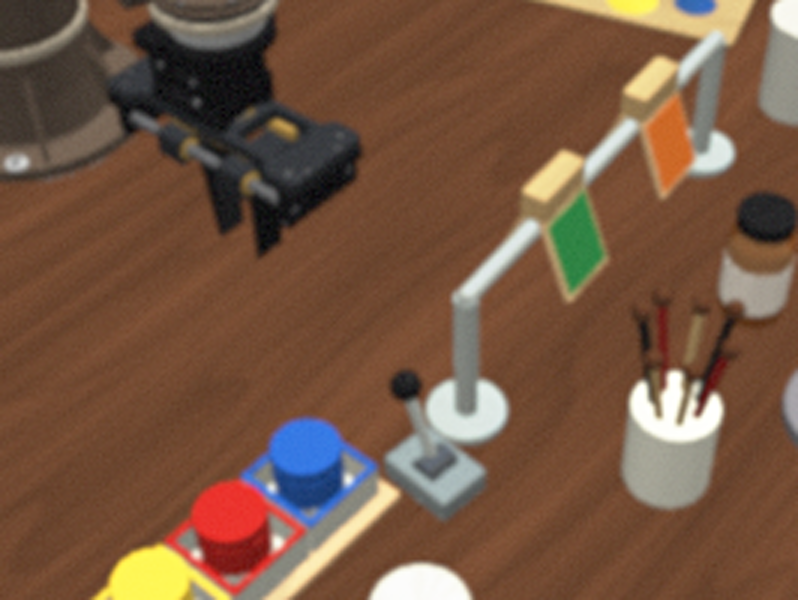

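All three jars stand in their holders and both boards hang. Now the lever: I'll bring the shut fingers down behind the knob at about (622,−106).

```bash
python3 -m creep '[[[0,0.1,0.06,0,0],[0,0.165,0.117,0,0],[0,0.165,0.117,-0.02,0],[0,0.165,0.117,-0.15,0],[0,0.165,0.117,-0.28,0],[0,0.165,0.117,-0.35,0],[0,0.165,0.117,-0.35,0]]]'; python3 - <<'E'
from h import *
snap('side','side16')
crop('side16',260,150,200,150,4,'c19')
E
```

```text
time_s: 37.6
tool_pos: [578.0, -105.1, 83.0]
eef_rot: [[-0.006, 1.0, 0.009], [1.0, 0.006, -0.002], [-0.002, 0.009, -1.0]]
force: [-0.1, -0.1, 1.0]
width: 0.001
```

View pics/c19.png

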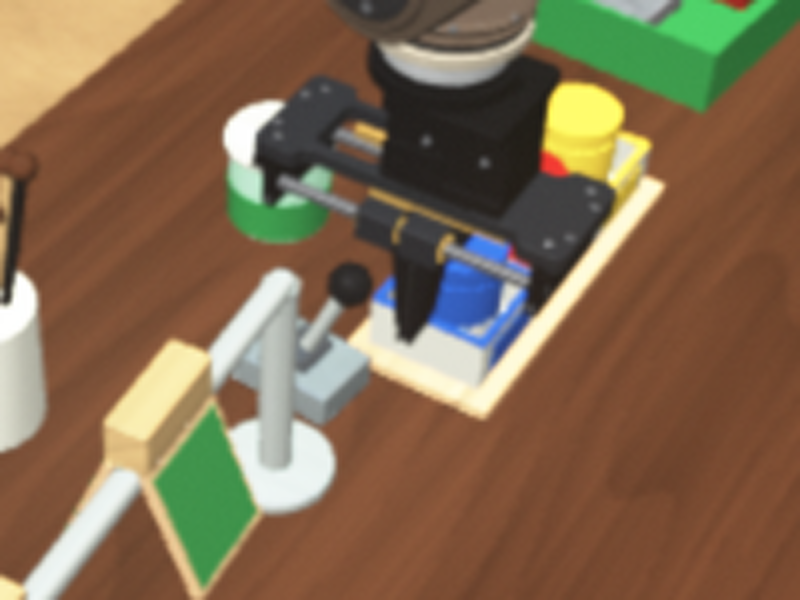

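The fingers are behind the knob, on the robot side. Next I push slowly along +x.

```bash
python3 -m creep '[[[0,0.04,0,0,0],[0,0.07,-0.003,0,0],[0,0.1,-0.006,0,0],[0,0.13,-0.009,0,0],[0,0.16,-0.012,0,0],[0,0.19,-0.016,0,0],[0,0.22,-0.02,0,0],[0,0.235,-0.02,0,0]]]'; python3 - <<'E'
from h import *
snap('side','side17')
crop('side17',260,150,200,150,4,'c20')
E
```

```text
time_s: 38.65
tool_pos: [670.7, -113.3, 84.0]
eef_rot: [[-0.007, 1.0, 0.004], [1.0, 0.007, -0.002], [-0.002, 0.003, -1.0]]
force: [-30.1, -2.5, 14.6]
width: 0.003
```

View pics/c20.png

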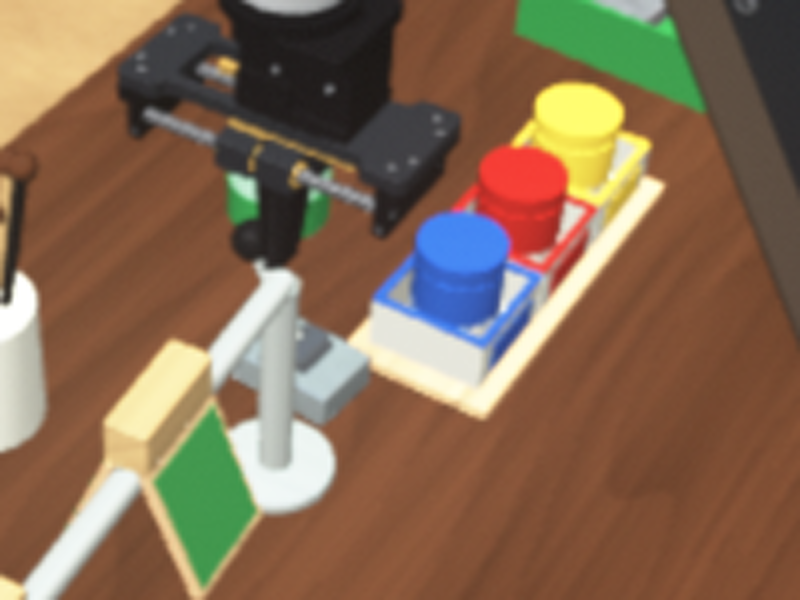

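Fx is −30 N, so the lever is at its stop. I'll back off and rise clear.

```bash
python3 -m creep '[[[0,-0.03,0,0,0],[0,-0.1,0.01,0,0],[0,-0.2,0.02,0.02,0],[0,-0.22,0.02,0.15,0],[0,-0.25,0.02,0.3,0],[0,-0.35,0.02,0.4,0],[0,-0.4,0.02,0.4,0],[0,-0.4,0.02,0.4,0]]]'; python3 -m creep '[[[0,0,0,0,0],[0,0,0,0,0],[0,0,0,0,0],[0,0,0,0,0]]]'; python3 - <<'E'
from h import *
snap('wrist','w18');snap('side','side18');snap('scene','scene18')
crop('side18',180,150,320,240,2.5,'c21');crop('scene18',165,140,266,200,3,'c22')
E
```

```text
time_s: 39.7
tool_pos: [509.8, -105.4, 244.9]
eef_rot: [[-0.007, 1.0, 0.004], [1.0, 0.007, -0.003], [-0.003, 0.004, -1.0]]
force: [0.2, 0.5, -0.0]
width: 0.006
time_s: 40.2
tool_pos: [510.0, -105.3, 244.6]
eef_rot: [[-0.007, 1.0, 0.003], [1.0, 0.007, -0.003], [-0.003, 0.003, -1.0]]
force: [-0.0, 0.1, -0.1]
width: 0.003
```

View pics/c21.png

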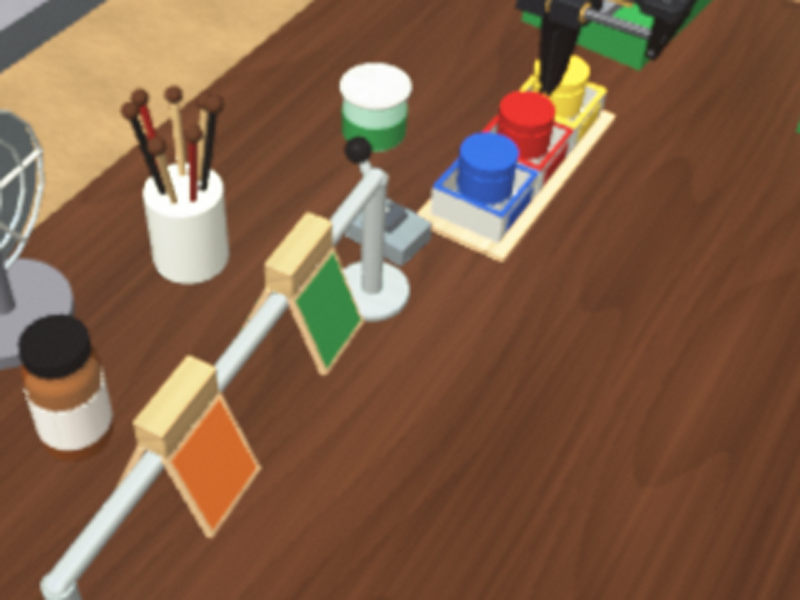

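View pics/c22.png

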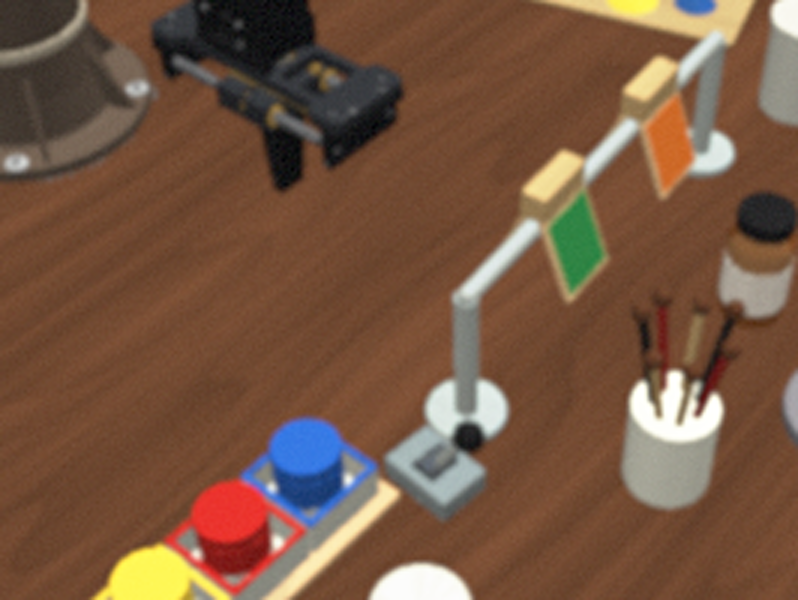

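View pics/w18.png

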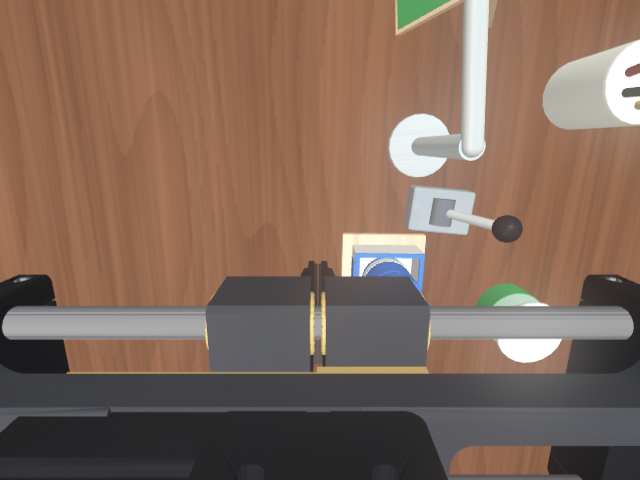

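The lever leans fully away, the knob now at (321,285) in scene and (323,210) in side. I'll run the final numbers.

```bash
python3 - <<'E'
from h import *
np.set_printoptions(precision=1,suppress=True)
k=tri([('scene18',321,285.3),('side18',323.2,210),('w18',507,229)]);print('knob',k,'moved',k-[620.5,-106.2,95.6])
S=lambda x,y:('scene18',165+x/3,140+y/3);D=lambda x,y:('side18',180+x/2.5,150+y/2.5)
M=np.array([607.7,170.9]);u=np.array([-.082,.9966]);n=np.array([.9966,.082])
for nm,a,b in(('green',S(557,177),D(303,246)),('orange',S(650,82),D(181,397))):
    p=tri([a,b]);print(nm,p,'along',(p[:2]-M)@u,'across',(p[:2]-M)@n)
for nm,a,b,h in(('red',S(230,510),D(527,110),(591,-270)),('blue',S(306,446),D(490,152),(591.5,-191)),('yel',S(151,575),D(563,71),(591,-350))):
    p=tri([a,b]);print(nm,p,p[:2]-h)
print(ctrl.state()['force'])
E
```

```text
knob [ 689.6 -112.9   92.7] moved [69.1 -6.7 -2.9]
green [613.7  89.4 177.3] along -81.76715995486161 across -0.6690977895489649
orange [600.6 247.  175.8] along 76.37183925131556 across -0.8172868455113702
red [ 590.7 -270.8   79. ] [-0.3 -0.8]
blue [ 591.6 -192.1   79.6] [ 0.1 -1.1]
yel [ 588.4 -347.1   80.5] [-2.6  2.9]
[-0.8  0.  -0.9]
```

The knob's triangulated travel of 69 mm, against a nominal 77, is less clear than I'd like, so I'll look closer before handing in.

```bash
python3 - <<'E'
from h import *
crop('w18',390,150,160,120,5,'c23')
crop('scene18',270,240,120,90,6,'c24')
crop('side18',280,170,120,90,6,'c25')
E
```

```text
(no output)
```

View pics/c23.png

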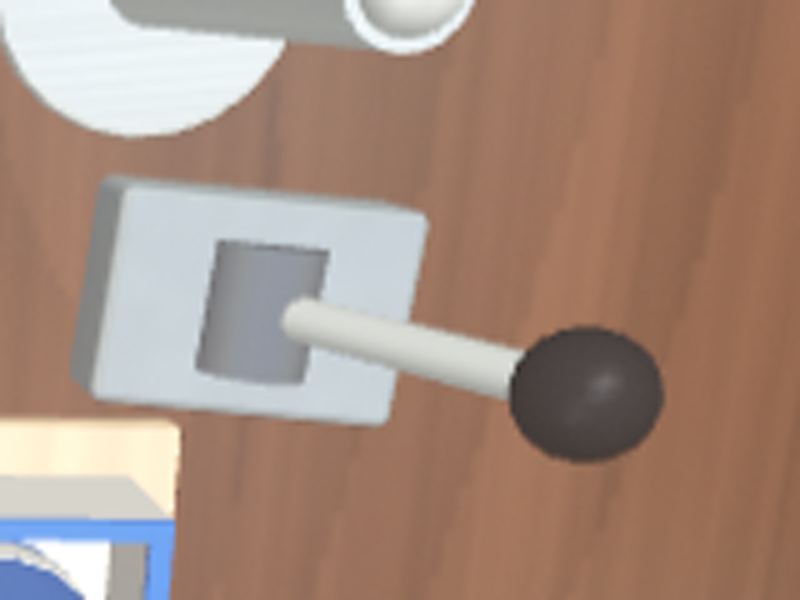

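View pics/c24.png

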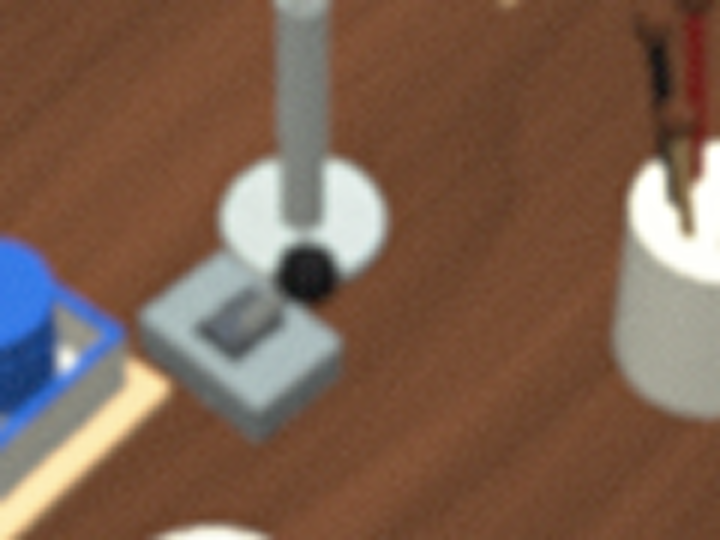

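View pics/c25.png

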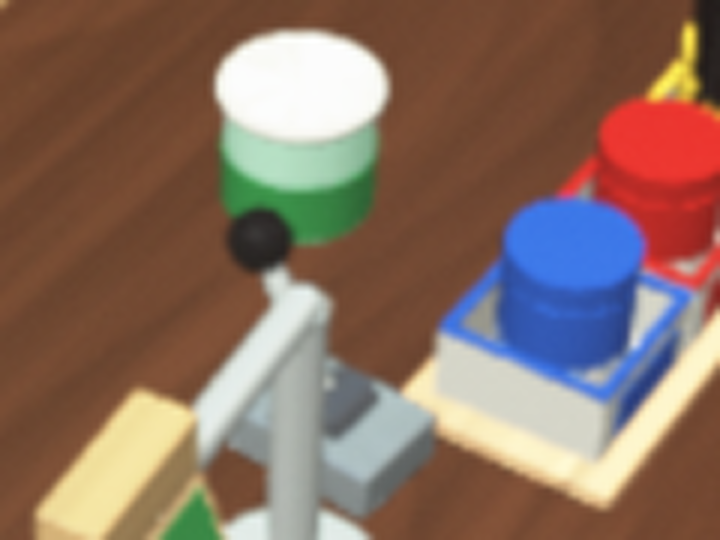

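```bash
python3 - <<'E'
from h import *
np.set_printoptions(precision=1,suppress=True)
o={'w18':(507.4,228.8),'scene18':(321.2,285.3),'side18':(323.3,209.8)}
cw=px2w('w18',441.8,211.2,37)
P=[px2w('scene18',270+x/6,240+y/6,37) for x,y in((222,255),(343,347),(262,430),(140,325))];
print('housing wrist',cw,'scene',np.mean(P[:2]+P[3:],0),np.array(P)[:,:2])
# wrist: fit theta relative to old frame: knob start (w10) vs now with same camera
def knob(c,yaw,th):
    a=th-.5;return np.array([c[0]+80*np.sin(a)*np.cos(yaw),c[1]+80*np.sin(a)*np.sin(yaw),22+80*np.cos(a)])
from scipy.optimize import least_squares
b={'w10':(466.5,248.5),'scene10':(300.2,268.5),'side10':(347.5,221.3)}
def f(p,th0=0):
    r=[]
    for k,v in b.items(): r+=list(w2px(k,knob(p[:2],p[2],th0))-v)
    for k,v in o.items(): r+=list(w2px(k,knob(p[:2],p[2],p[3]))-v)
    return r
s=least_squares(f,[660,-110,-.09,1.]);print(s.x.round(3),np.array(s.fun))
# camera-wise with housing from same camera
for k in ('w18','scene18','side18'):
  q={0.8:0,.85:0,.9:0,.95:0,1.0:0}
  bk={'w18':'w10','scene18':'scene10','side18':'side10'}[k]
  g=lambda p:list(w2px(bk,knob(p,-.09,0))-b[bk])
  c=least_squares(g,[660,-110]).x
  for t in q:q[t]=np.linalg.norm(w2px(k,knob(c,-.09,t))-o[k]).round(1)
  print(k,c,q)
E
```

```text
housing wrist [ 647.4 -106.    37. ] scene [ 652.  -110.4   37. ] [[ 629.9  -92.5]
 [ 697.9  -97.8]
 [ 699.  -149.2]
 [ 628.1 -140.8]]
[ 660.1 -109.6   -0.1    0.9] [-1.2  0.  -0.2  1.1 -1.4  1.   0.5  0.4 -0.6 -1.6 -0.9 -0.7]
w18 [ 661.4 -110.1] {0.8: np.float64(3.1), 0.85: np.float64(1.4), 0.9: np.float64(3.8), 0.95: np.float64(6.5), 1.0: np.float64(9.1)}
scene18 [ 658.2 -107.4] {0.8: np.float64(4.9), 0.85: np.float64(3.3), 0.9: np.float64(1.7), 0.95: np.float64(1.1), 1.0: np.float64(2.3)}
side18 [ 659.1 -115. ] {0.8: np.float64(3.1), 0.85: np.float64(2.3), 0.9: np.float64(2.0), 0.95: np.float64(2.4), 1.0: np.float64(3.2)}
```

The estimates range from 0.85 to 0.95 rad. That is too close to the limit, so I'll push again gently and watch the force for the stop.

```bash
python3 -m creep '[[[0,0.1,0,0,0],[0,0.22,-0.01,0,0],[0,0.3,-0.014,-0.05,0],[0,0.3,-0.014,-0.18,0],[0,0.3,-0.014,-0.3,0],[0,0.3,-0.014,-0.385,0],[0,0.3,-0.014,-0.385,0]]]'; python3 -m creep '[[[0,0.04,-0.003,0,0],[0,0.08,-0.006,0,0],[0,0.085,-0.006,0,0],[0,0.085,-0.006,0,0]]]';  python3 -m creep '[[[0,0.01,0,0,0],[0,0.015,0,0,0],[0,0.015,0,0,0]]]'
```

```text
time_s: 41.22
tool_pos: [628.8, -110.7, 88.6]
eef_rot: [[-0.007, 1.0, -0.001], [1.0, 0.007, -0.002], [-0.002, -0.001, -1.0]]
force: [-0.2, 0.5, -0.4]
width: 0.004
time_s: 41.72
tool_pos: [662.7, -113.1, 89.6]
eef_rot: [[-0.007, 1.0, 0.0], [1.0, 0.007, -0.002], [-0.002, 0.0, -1.0]]
force: [-0.3, 0.5, -0.1]
width: 0.006
time_s: 42.1
tool_pos: [668.7, -113.0, 89.6]
eef_rot: [[-0.007, 1.0, 0.0], [1.0, 0.007, -0.002], [-0.002, 0.0, -1.0]]
force: [0.4, 0.6, -0.2]
width: 0.004
```

```bash
python3 -m creep '[[[0,0.004,0,0,0],[0,0.008,0,0,0],[0,0.008,0,0,0]]]'; python3 -m creep '[[[0,0.004,0,0,0],[0,0.008,0,0,0],[0,0.008,0,0,0]]]'
```

```text
time_s: 42.48
tool_pos: [671.5, -113.0, 89.5]
eef_rot: [[-0.007, 1.0, -0.001], [1.0, 0.007, -0.002], [-0.002, -0.001, -1.0]]
force: [-3.1, -0.4, 1.2]
width: 0.003
time_s: 42.85
tool_pos: [672.0, -113.0, 89.3]
eef_rot: [[-0.007, 1.0, -0.008], [1.0, 0.007, -0.001], [-0.001, -0.008, -1.0]]
force: [-16.4, -0.5, 8.5]
width: 0.008
```

The force rises 13 N within 0.5 mm at the same x as before, so this is a hard stop and the lever had stayed there. I'll withdraw.

```bash
python3 -m creep '[[[0,-0.03,0,0,0],[0,-0.1,0.01,0,0],[0,-0.2,0.02,0.02,0],[0,-0.22,0.02,0.15,0],[0,-0.25,0.02,0.3,0],[0,-0.35,0.02,0.4,0],[0,-0.4,0.02,0.4,0],[0,-0.4,0.02,0.4,0]]]'; python3 -m creep '[[[0,0,0,0,0],[0,0,0,0,0],[0,0,0,0,0],[0,0,0,0,0]]]'; python3 - <<'E'
from h import *
snap('side','side19');snap('scene','scene19')
E
```

```text
time_s: 43.85
tool_pos: [511.3, -104.9, 250.1]
eef_rot: [[-0.007, 1.0, -0.006], [1.0, 0.007, -0.002], [-0.001, -0.006, -1.0]]
force: [-0.0, 0.5, -0.6]
width: 0.006
time_s: 44.35
tool_pos: [511.5, -104.9, 249.8]
eef_rot: [[-0.007, 1.0, -0.006], [1.0, 0.007, -0.001], [-0.001, -0.006, -1.0]]
force: [-0.2, -0.6, -0.0]
width: 0.003
```

View pics/side19.png

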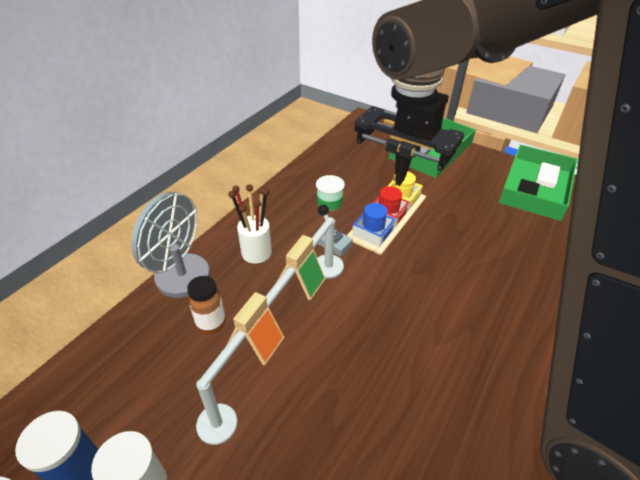

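View pics/scene19.png

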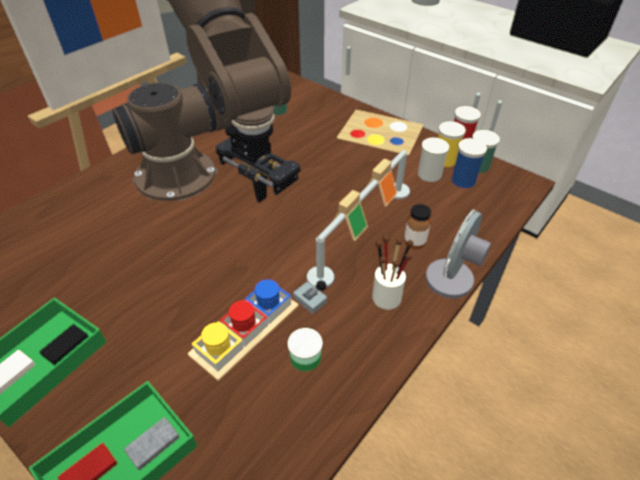

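Both boards hang on the rail, the jars stand in their own holders, the lever is over, the bystanders haven't moved and the arm is clear. I'm handing in.

```bash
python3 -c "
from cell import ctrl
print(ctrl.job_done())"
```

```text
the job is handed in; nothing more can be done
None
```

The job is handed in, and everything in the task is in place by my checks; the hand-in gives no verdict. I hung the two boards I found (green, then orange) on the rail, gripping the ridge at 12 N. Then I stood the red, yellow and blue jars in their own holders and pushed the lever over; the run took about 44 s.

**What the last checks showed:**
- **Boards:** both hang upright and released, about 1 mm off the bar axis. Their ridges measured 4–5.5 mm below nominal height, mostly camera bias I saw before any move.
- **Jars:** each is in its own holder. Red and blue are about 1 mm off centre, yellow about 4 mm.
- **Bystanders:** the brush pot, mixing cup and amber jar look unmoved in the images.
- **Arm:** it is clear of everything, with wrist force near zero.

**One check disagreed:** the camera estimates of the lever angle ran from about 0.85 to 0.95 rad, where I expected 1.0. A second, gentle push met a hard stop at the same place (about 13 N more force over 0.5 mm), so I took the lever as fully on.

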